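Clamp a circuit board in the rework fixture

TASK

Pick the small blue circuit board off its stand and lay it in the nest of the rework fixture without dropping it, flat between the stops and with its white header on the left side of the fixture. Then fold the blue clamping frame fully down over the board, and lock it by turning both red turnbutton latches all the way across the frame. Leave the green board and the other things on the bench where they are.

Things in the scene. Friction and masses are not known exactly. Their poses are not given: they have to be found in the camera images.
- fixture: Rework fixture, fixed: aluminium base plate 190 (x) x 200 (y) x 12 mm. Origin: centre of its underside, on the bench. Its +x points away from the robot (to the frame's hinge), +y to the robot's left; turned up to 0.25 rad. A black nest stands in its middle. Steel latch posts (radius 8 mm) at x -20, y +-75 mm.
- nest (a point): Centre of the nest, above the fixture's origin, 38 mm over the bench: the tops of two rails (36 mm wide in y, at x +-30 mm) that carry the board's short ends. Bevelled stops, to 44 mm: end faces at x +-37.5 mm, corner faces at y +-27 mm (only for 25 < |x| < 37 mm), so 2 to 2.5 mm play a side. In between, the board's long sides are open for fingers, 26 mm deep. Axes as the fixture's.
- blue_board: Small blue circuit board, loose, 30 g: bare board 50 (x) x 70 (y) x 2 mm, lying 3 to 5 mm above the origin (mid board); parts rise 11 mm more. Starts on a grey stand (left or right), origin 31 mm over the bench, x axis within 0.6 rad of world +y; long sides (grip there, mid length) overhang, free 26 mm below. In the nest: origin at 35 mm, x axis along fixture +y, y axis along fixture -x.
- board_header (a point): Top of the white header on the blue board (8 x 21 x 9 mm), 19 mm along the board's +x and 8.5 mm along its -y from its origin, 14 mm up.
- frame (a joint): Angle of the blue clamping frame, rad: 0 = fully down on the board (44 to 52 mm over the bench); starts open at 1.7 to 1.9, upright and leaning back; stop at 2.0. Friction hinge: stays where left, takes 1 to 3 N at the tab. Frame 8 mm thick, 100 mm wide. At angle a, a point at distance r from the hinge lies r*cos(a) to the fixture's -x and r*sin(a) above the hinge.
- frame_hinge (a point): Middle of the frame's hinge line, which runs along the fixture's y: 75 mm along the fixture's +x, 48 mm above the bench, at half the frame's thickness. Fixed. Axes as the fixture's.
- frame_tab (a point): Middle of the outer face (top when shut, far side when open) of the black tab at the middle of the frame's free edge, 141 mm from the hinge line; the tab is 26 mm long (out to 154 mm from the hinge), 44 mm wide, 8 mm thick.
- latch_left (a joint): Turn of the left (fixture +y) red turnbutton, rad: 0 = wing points to the fixture's front (-x), clear of the frame; grows turning inwards (counter-clockwise from above) to the stop at 1.57, pointing to -y over the frame. Starts at -0.6 to 0.3, stop -0.8; stays where left, 1.5 N at the stub. Wing 14 mm wide, 40 mm long, 54.5 to 61.5 mm over the bench; it blocks a frame not fully down.
- latch_right (a joint): The same for the right (fixture -y) turnbutton, mirrored: grows as the wing turns inwards (clockwise from above) to the stop at 1.57, pointing to +y over the frame. Starts at -0.6 to 0.3.
- latch_left_pivot (a point): On the left turnbutton's vertical pivot axis at the height of the wing's top (61.5 mm above the bench): fixture x -20, y +75 mm. Fixed. Axes as the fixture's.
- latch_right_pivot (a point): The same for the right turnbutton: fixture x -20, y -75 mm. Fixed.
- latch_left_stub (a point): Top centre of the upright round stub (12 mm diameter) on the left turnbutton's wing, 30 mm from the pivot axis; it stands from the wing's top (61.5 mm) to 80.5 mm above the bench. Push it sideways round the pivot, or pinch it.
- latch_right_stub (a point): The same for the right turnbutton.
- green_board: Larger green circuit board, 70 x 100 x 16 mm, loose on the other grey stand: leave alone.
- mouse: Black computer mouse, 109 x 62 x 35 mm, loose on the bench behind the right stand: leave alone.
- usb_part: Small white plug-in part, 18 x 55 x 11 mm, loose on the bench behind the left stand: leave alone.
Not all that is in view belongs to the job. There is more than one size of the blue_board; the job needs the larger.

How it is judged:
By the outcome, as a careful person would: the job done as asked, in the order asked, and still so for the second after the job is handed in, with the robot touching nothing.
It also fails if it takes over 69 s, if anything falls off the work surface, if the arm or the gripper's body presses on something with over 40 N, if the wrist force passes 120 N, or if a joint passes its speed limit or range.

ROBOT

A 6-joint arm with a two-finger parallel gripper is mounted at the origin on a cart in front of the work surface, level with it; the furniture and walls round the work are solid. World frame = base frame: x ahead of the robot, y to its left, z up, the work surface at z = 0. Lengths are in m, angles in rad, forces in N, time in s.
With the tool pointing down it reaches from about 0.325 to 0.775 m from the base axis. Payload 5.5 kg.
Tool frame: the origin (TCP) lies at the very end of the fingers, on their centre line; the grasp point (between the pads) lies 19 mm behind it; z points along the fingers, y is the direction in which the jaws open and shut (so a half turn about z gives the same grasp; the last joint's range is limited). The gripper opens to 85 mm and grips with 20 to 120 N. Pads are 22 mm wide; open, the fingers measure 114 mm over their backs; the gripper's body (76 mm by 85 mm) begins 54 mm behind the grasp point. The pads swing forward as they close: fully open they stand 13 mm farther back than shut.
Start: joints at [-1.174, 0.091, 1.231, -0, 1.82, -0.057], TCP at [0.263, -0.539, 0.231] pointing down, gripper open.
Joint ranges: [-2.87, 2.87], [-0.86, 2.18], [0.17, 2.46], [-1.51, 4.65], [0.06, 2.69], [-2.65, 2.65]. Speed limits (rad/s): [2.57, 2.57, 3.01, 3.14, 3.14, 3.14].

INTERFACE

Orientations are given as a unit quaternion [x, y, z, w].
In Python, from bench import * gives the robot as it stands. The module is installed in compiled form; this text tells all that it offers.
- The arm moves only by the tool move_arm, never from a script. Its argument "increments" is a list of rows, each an object with "linear": the shift along the world's x, y, z in m, a list of three; "twist": the turn about the world's z in rad; "jaw": the opening, from 0 (shut) to 1 (fully open). A call has 1 to 8 rows; each row is the pose to reach, as a shift and turn from the pose commanded when the call began; what a row does not reach only later rows make up. A row lasts 1/10 s, in which the tool goes at most 50 mm and 8.59 degrees, less where a joint would pass 70% of its speed; a pose out of reach is approached as far as the arm can. A call with a gripper value outside its range is refused whole. The fingers move at their own pace and stop on an object; "force" is the grip in N (left out, the last holds). Time passes only in rows, so rows that repeat a pose let the fingers close. It gives the time, the measured TCP pose, the force and the opening at its end, in the units of the state.
- get_state(): the state, without advancing time (a new reading comes with each control period).
- get_image(name): name is "scene" or "top" or "wrist"; returns (picture, depth): 480x640x3 uint8, red, green, blue; 480x640 float32, m along the optical axis (not along the pixel's ray), 0 where there is no reading.
- get_calibration(name): a dict with "fov_y" (degrees; the focal length in pixels is half the picture's height over the tangent of half this angle, whatever the lens; pixels are square), "cx", "cy" (the principal point, pixels), "view" (4x4, takes a point from world to camera coordinates); the wrist camera has in their place "mount" (4x4, takes a point from camera to tool coordinates, whose origin is the TCP and whose axes are the flange's). Camera axes: x right, y up, looking along -z (the intrinsics and any distortion apply to the point x, -y, -z); pixel columns grow to the right and rows downward; lengths in m; the calibration is good to about 2 mm. A picture is of the moment at which its call begins: read the wrist's pose just before it. get_calibration takes no time and is no camera call.
- sign_off(): hands the job in, once; it reports no verdict.
The state is a dict: "clock": time; "qpos": joint angles; "qd": joint speeds; "joint_torque": joint torques, N m; "position": TCP position; "tool_rot": TCP orientation; "force": force on the tool from outside, world axes, zero at the start; "wrist_torque": the same for the moment, N m; "finger_gap": opening from 0.0 (shut) to 1.0 (fully open).
Only numpy, scipy, OpenCV 4.12 (cv2) and the standard library are available. Lean on these libraries where they do the work, as an engineer would, in place of code of your own. Each camera call takes 0.05 s, during which the arm holds its last target.

## Working session

There is one attempt and no reset: what is moved stays moved. The work goes in short steps, Python scripts to look and compute and a tool call to move; the robot and the scene stay as the last step left them, time stands still between calls to the robot, and variables do not carry over. Pictures are saved under pics/ and viewed, and the job is handed in when it is done.

Besides the shell and the picture viewer there is one more tool, called after "Emit:" as name(argument=value, ...), one argument or row to a line, values as JSON. move_arm: Moves the arm, as the interface text tells. Its arguments: {"type":"object","properties":{"increments":{"type":"array"},"force":{"type":"number"}},"required":["increments"]}

```bash
mkdir -p pics; python3 - <<'E'
from bench import *
import cv2, numpy as np
s=get_state(); print(s)
for n in ("scene","top","wrist"):
    c=get_calibration(n); print(n,c)
    p,d=get_image(n); cv2.imwrite(f"pics/{n}0.png",p[:,:,::-1]); np.save(f"pics/{n}0.npy",d); print((d>0).mean(), np.median(d))
E
```

```text
{'clock': 0.0, 'qpos': array([-1.17368862e+00,  9.18611037e-02,  1.23195310e+00, -1.42619480e-05,
        1.81977713e+00, -5.67067444e-02]), 'qd': array([-0.000235  ,  0.00054126, -0.0001269 ,  0.00055441, -0.00033829,
       -0.00063574]), 'joint_torque': array([-2.06443372e-03, -4.58730483e+01, -4.18025994e+01, -3.52953566e-04,
        1.14824006e-02, -9.17956527e-06]), 'position': array([ 0.26291442, -0.5390008 ,  0.23011156]), 'tool_rot': array([ 9.74366727e-01,  2.24963291e-01, -1.76080675e-04, -9.83727002e-04]), 'force': array([-0.66364288,  0.17170354, -0.183228  ]), 'wrist_torque': array([-0.05792644, -0.03711033, -0.02956164]), 'finger_gap': 0.9949929170699903}
scene {'fov_y': 54.172462848014334, 'cx': 319.2712511856049, 'cy': 245.54892537081753, 'view': array([[-0.89487318, -0.44613441, -0.01288725,  0.4953573 ],
       [ 0.35044072, -0.72022222,  0.59872469, -0.219629  ],
       [-0.27639337,  0.53126645,  0.80085121, -0.90068401],
       [ 0.        ,  0.        ,  0.        ,  1.        ]])}
0.995859375 0.939211
top {'fov_y': 44.91652870164748, 'cx': 317.349195302285, 'c
[... 164 characters left out ...]
890987e-01,
        -5.60554980e-01],
       [-2.23652817e-01, -1.03703569e-02,  9.74613705e-01,
        -1.25991960e+00],
       [ 0.00000000e+00,  0.00000000e+00,  0.00000000e+00,
         1.00000000e+00]])}
0.99595703125 1.3719022
wrist {'fov_y': 67.02837219672068, 'cx': 317.8163519673839, 'cy': 240.39955748892174, 'mount': array([[ 3.24214532e-04,  9.65954756e-01,  2.58710850e-01,
         6.42134286e-02],
       [ 9.99999755e-01, -4.73779703e-04,  5.15770039e-04,
         1.04568066e-03],
       [ 6.20782472e-04,  2.58710619e-01, -9.65954673e-01,
        -1.42104713e-01],
       [ 0.00000000e+00,  0.00000000e+00,  0.00000000e+00,
         1.00000000e+00]])}
0.9959440104166667 0.35873657
```

View pics/scene0.png

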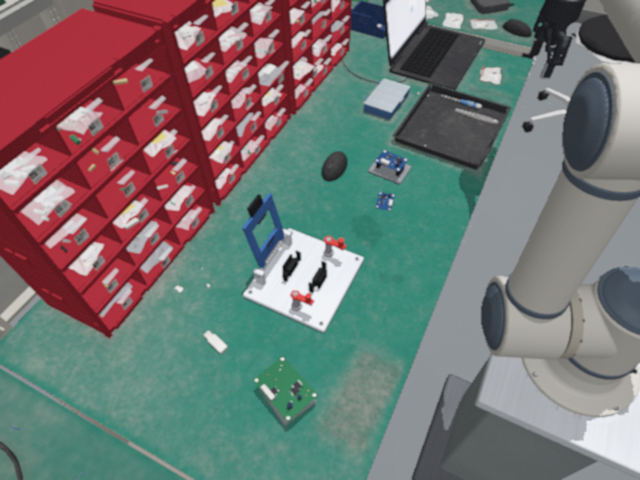

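View pics/top0.png

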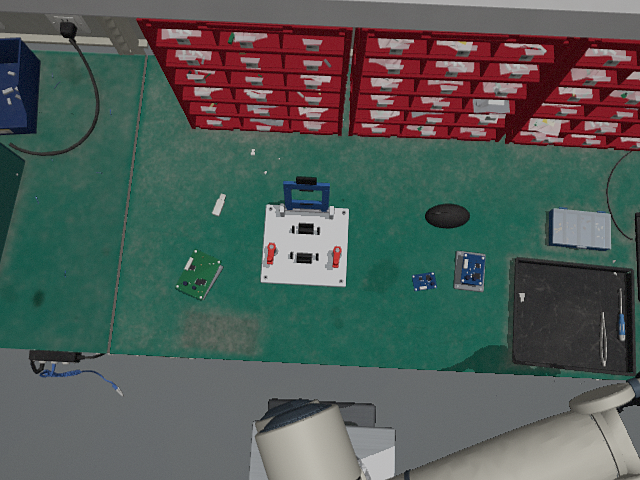

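View pics/wrist0.png

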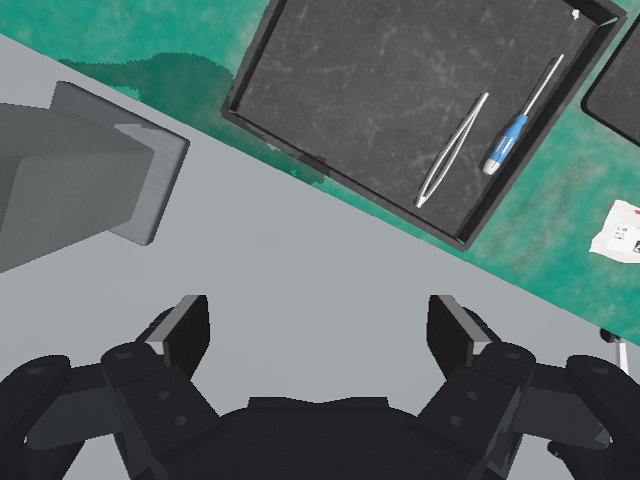

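```bash
cat > h.py <<'E'
import numpy as np, cv2
from scipy.spatial.transform import Rotation as R
from bench import *
def K(c): 
    f=240/np.tan(np.radians(c["fov_y"]/2)); return f,c["cx"],c["cy"]
def campose(n,s=None):
    c=get_calibration(n)
    if n=="wrist":
        T=np.eye(4);T[:3,:3]=R.from_quat(s["tool_rot"]).as_matrix();T[:3,3]=s["position"]
        return T@c["mount"],c
    return np.linalg.inv(c["view"]),c
def ray(T,c,px):
    f,cx,cy=K(c);px=np.atleast_2d(px).astype(float)
    d=np.c_[(px[:,0]-cx)/f,-(px[:,1]-cy)/f,-np.ones(len(px))]
    return T[:3,3],d@T[:3,:3].T
def onplane(T,c,px,z):
    o,d=ray(T,c,px);t=(z-o[2])/d[:,2];return o+d*t[:,None]
def deproj(T,c,px,dep):
    o,d=ray(T,c,px);return o+d*np.asarray(dep)[:,None]
def proj(T,c,P):
    P=np.atleast_2d(P);f,cx,cy=K(c);q=(P-T[:3,3])@T[:3,:3]
    return np.c_[cx+f*q[:,0]/-q[:,2],cy-f*q[:,1]/-q[:,2]]
def tri(rays):
    A=np.zeros((3,3));b=np.zeros(3)
    for o,d in rays:
        d=d/np.linalg.norm(d);M=np.eye(3)-np.outer(d,d);A+=M;b+=M@o
    return np.linalg.solve(A,b)
def cloud(T,c,dep):
    v,u=np.mgrid[:480,:640];return deproj(T,c,np.c_[u.ravel(),v.ravel()],dep.ravel()).reshape(480,640,3)
E
python3 - <<'E'
from h import *
for n in("top","scene"):
    T,c=campose(n);d=np.load(f"pics/{n}0.npy");C=cloud(T,c,d)
    pts={"top":{"blue":(471,270),"small":(425,281),"stL":(270,246),"stR":(337,250),"tab":(306,181),"green":(200,275),"bench":(400,330),"plate":(306,245)},"scene":{"blue":(390,160),"bench":(400,350),"tab":(256,205)}}[n]
    for k,(u,v) in pts.items(): print(n,k,C[v,u].round(4))
p=cv2.imread("pics/top0.png");a=cv2.resize(p[235:305,380:520],None,fx=5,fy=5,interpolation=2);
b=cv2.resize(p[165:295,245:365],None,fx=5,fy=5,interpolation=2)
cv2.imwrite("pics/cropb.png",a);cv2.imwrite("pics/cropf.png",b[:600])
E
```

```text
top blue [ 0.5101 -0.3212  0.0355]
top small [ 0.4846 -0.2217  0.0021]
top stL [0.5376 0.1422 0.0609]
top stR [ 0.5346 -0.0104  0.0678]
top tab [0.6533 0.0641 0.1911]
top green [0.4667 0.3001 0.0364]
top bench [ 3.678e-01 -1.655e-01  2.000e-04]
top plate [0.5547 0.0619 0.0121]
scene blue [ 0.5149 -0.3242  0.0366]
scene bench [0.3119 0.132  0.0031]
scene tab [0.6524 0.0656 0.1926]
```

View pics/cropb.png

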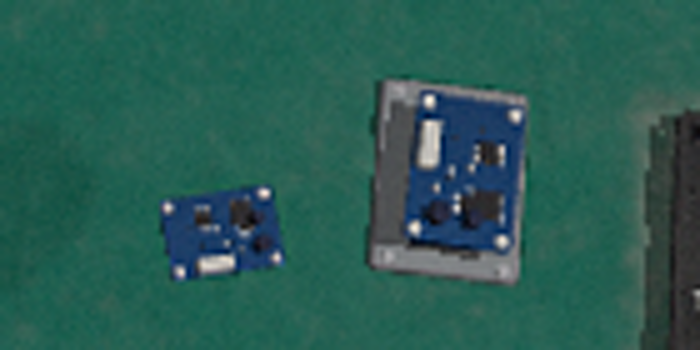

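View pics/cropf.png

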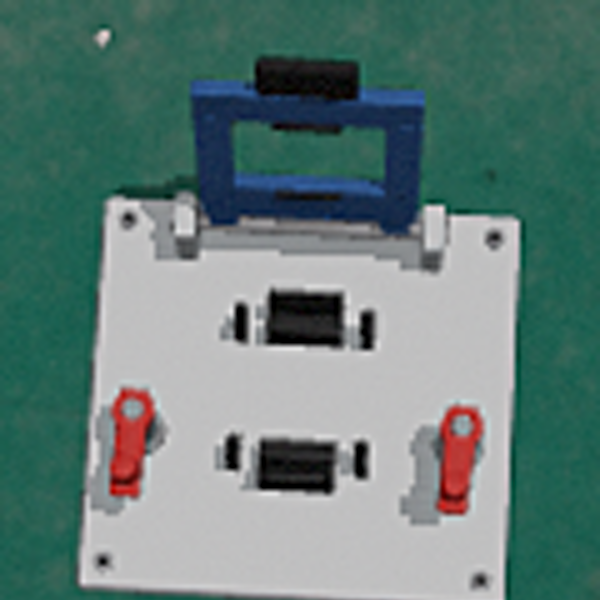

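Candidates for the wanted board, in the top view: the larger blue board on the grey stand (471,270) and the smaller blue one lying on the bench (425,281), height about 2 mm. I also see the green board (200,275) and the blue driver (622,308). The choice is the larger one on the stand; its header is on the left and far end. Next I move the wrist camera over it.

Emit:
move_arm(
  increments=[
    {"linear": [0.06,0.055,0],"twist": -0.15,"jaw": 1},
    {"linear": [0.12,0.11,-0.01],"twist": -0.3,"jaw": 1},
    {"linear": [0.18,0.165,-0.02],"twist": -0.45,"jaw": 1},
    {"linear": [0.24,0.22,-0.03],"twist": -0.58,"jaw": 1},
    {"linear": [0.24,0.22,-0.03],"twist": -0.58,"jaw": 1},
    {"linear": [0.24,0.22,-0.03],"twist": -0.58,"jaw": 1},
    {"linear": [0.24,0.22,-0.03],"twist": -0.58,"jaw": 1},
    {"linear": [0.24,0.22,-0.03],"twist": -0.58,"jaw": 1},
  ],
)

```text
clock: 0.95
position: [0.5057, -0.3152, 0.1996]
tool_rot: [0.998, -0.06, -0.001, -0.001]
force: [0.8, -1.3, -0.1]
finger_gap: 0.997
```

```bash
cat >> h.py <<'E'
import pickle
def snap(tag):
    s=get_state();p,d=get_image("wrist");T,c=campose("wrist",s)
    cv2.imwrite(f"pics/{tag}.png",p[:,:,::-1]);pickle.dump((s,T,c,p,d),open(f"pics/{tag}.pkl","wb"));print(s["clock"],s["position"].round(4),"yaw",round(yaw(s),4), "spd",np.abs(s["qd"]).max().round(3));return s,T,c,p,d
def yaw(s):
    M=R.from_quat(s["tool_rot"]).as_matrix();return np.arctan2(M[1,0],M[0,0])
E
python3 -c "
from h import *
snap('w1')"
```

```text
0.95 [ 0.5057 -0.3152  0.1996] yaw -0.1201 spd 0.074
```

View pics/w1.png

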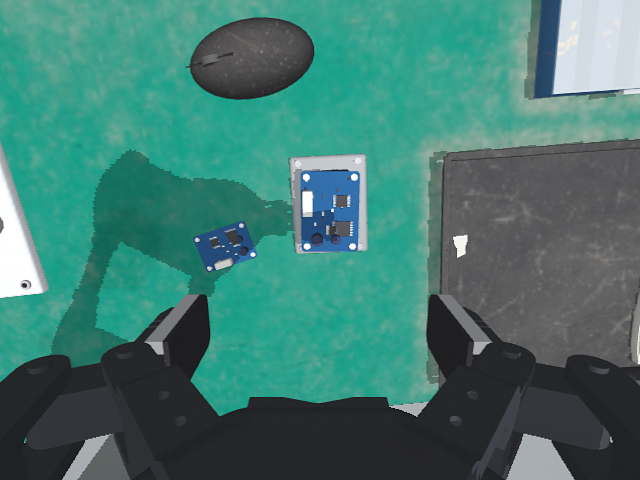

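Emit:
move_arm(
  increments=[
    {"linear": [-0.02,0.04,-0.02],"twist": 0,"jaw": 1},
    {"linear": [-0.03,0.06,-0.02],"twist": 0,"jaw": 1},
    {"linear": [-0.03,0.06,-0.02],"twist": 0,"jaw": 1},
    {"linear": [-0.03,0.06,-0.02],"twist": 0,"jaw": 1},
  ],
)

```text
clock: 1.4
position: [0.4727, -0.2602, 0.182]
tool_rot: [0.998, -0.063, 0.001, 0.001]
force: [0.3, -1.0, -0.1]
finger_gap: 1.006
```

```bash
python3 -c "
from h import *
snap('w2')"
```

```text
1.4 [ 0.4727 -0.2602  0.182 ] yaw -0.127 spd 0.028
```

View pics/w2.png

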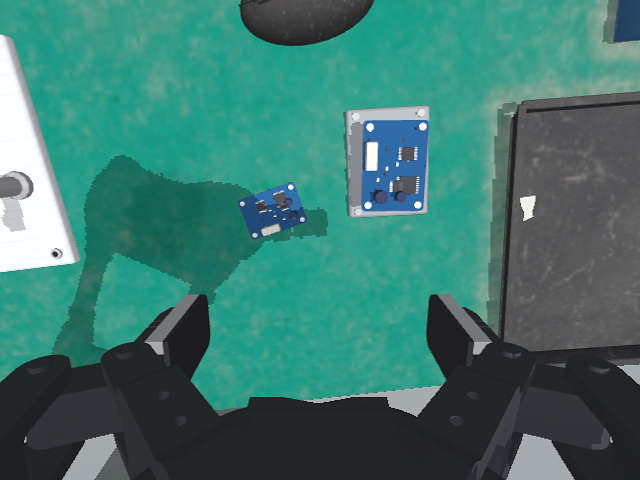

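w1 shows the larger board at about (330,210), with its header at (307,204) on the left. The small decoy is at (225,246). In w2 the board is at (397,167). Now I measure the board from its blue outline in both views.

```bash
cat >> h.py <<'E'
def boardrect(p,seed):
    hsv=cv2.cvtColor(p,cv2.COLOR_RGB2HSV)
    m=((hsv[...,0]>100)&(hsv[...,0]<125)&(hsv[...,1]>110)).astype(np.uint8)
    n,l,st,_=cv2.connectedComponentsWithStats(m)
    best=None
    v,u=np.nonzero(m);i=np.argmin((u-seed[0])**2+(v-seed[1])**2);k=l[v[i],u[i]]
    cs,_=cv2.findContours((l==k).astype(np.uint8),0,cv2.CHAIN_APPROX_NONE)
    c=max(cs,key=cv2.contourArea);return cv2.minAreaRect(c),c
def whites(p,box):
    x0,y0,x1,y1=box;g=p[y0:y1,x0:x1].min(2)
    return g
E
python3 - <<'E'
from h import *
rays=[];corn=[]
for t,seed in(("w1",(315,180)),("w2",(380,130))):
    s,T,c,p,d=pickle.load(open(f"pics/{t}.pkl","rb"))
    r,ct=boardrect(p,seed);b=cv2.boxPoints(r);b=b[np.argsort(b[:,1])];b=np.r_[b[:2][np.argsort(b[:2,0])],b[2:][np.argsort(b[2:,0])]]
    print(t,r,b.round(1).tolist())
    corn.append((T,c,b))
    P=onplane(T,c,b,0.036);print(P[:,:2].round(4).tolist(), P.mean(0), "sides",np.linalg.norm(P[0]-P[1]),np.linalg.norm(P[0]-P[2]))
    e=P[0]-P[2]+P[1]-P[3];print("yaw long",np.arctan2(e[1],e[0]))
    M=np.zeros(p.shape[:2],np.uint8);cv2.fillPoly(M,[ct],1)
    C=cloud(T,c,d);z=C[M>0][:,2];print("depth z pct",np.percentile(z,[5,25,50,75,95]).round(4))
for i in range(4):
    rr=[tuple((o,dd[0])) for o,dd in [ray(T,c,b[i]) for T,c,b in corn]]
    print("tri",tri(rr).round(4))
rr=[(o,dd[0]) for o,dd in [ray(T,c,b.mean(0)) for T,c,b in corn]];print("tri ctr",tri(rr).round(4))
E
```

```text
w1 ((329.5, 210.5), (81.0, 59.0), 90.0) [[300.0, 170.0], [359.0, 170.0], [300.0, 251.0], [359.0, 251.0]]
[[0.5504, -0.3066], [0.5445, -0.3552], [0.4808, -0.2973], [0.4746, -0.3488]] [ 0.51258455 -0.32696819  0.036     ] sides 0.048957428501109804 0.07019201902892079
yaw long -0.11144924378574615
depth z pct [0.0343 0.0351 0.0356 0.0365 0.0447]
w2 ((394.9999694824219, 165.0), (65.99998474121094, 89.99998474121094), -0.0) [[362.0, 120.0], [428.0, 120.0], [362.0, 210.0], [428.0, 210.0]]
[[0.5497, -0.3053], [0.5434, -0.3548], [0.4811, -0.2987], [0.4744, -0.3514]] [ 0.5121686  -0.32755084  0.036     ] sides 0.04991532034185552 0.06892049909716233
yaw long -0.07179381793018924
depth z pct [0.0342 0.035  0.0356 0.0364 0.0445]
tri [ 0.55   -0.3061  0.0292]
tri [ 0.5439 -0.3558  0.032 ]
tri [ 0.4826 -0.298   0.0426]
tri [ 0.4771 -0.3483  0.0458]
tri ctr [ 0.5136 -0.3272  0.0374]
```

```bash
python3 - <<'E'
from h import *
for t,seed in(("w1",(315,180)),("w2",(380,130))):
    s,T,c,p,d=pickle.load(open(f"pics/{t}.pkl","rb"))
    r,ct=boardrect(p,seed);ct=cv2.convexHull(ct)[:,0]
    P=onplane(T,c,ct+0.0,0.036)
    rr=cv2.minAreaRect((P[:,:2]*1000).astype(np.float32));print(t,rr)
    # screws : white blobs
    (x0,y0,w,h)=cv2.boundingRect(ct);g=p[y0:y0+h,x0:x0+w]
    m=(g.min(2)>170).astype(np.uint8);n,l,st,ce=cv2.connectedComponentsWithStats(m)
    for i in range(1,n):
        if st[i,4]>8: q=ce[i]+[x0,y0];print(st[i].tolist(),q.round(1),onplane(T,c,q,0.037)[0].round(4))
    cv2.imwrite(f"pics/c{t}.png",cv2.resize(p[y0-20:y0+h+20,x0-20:x0+w+20,::-1],None,fx=4,fy=4,interpolation=cv2.INTER_NEAREST))
E
```

```text
w1 ((512.6035766601562, -326.8049621582031), (49.42352294921875, 70.16759490966797), 83.18663787841797)
[49, 0, 11, 3, 14] [355.  170.3] [ 0.5448 -0.3518  0.037 ]
[3, 4, 7, 8, 40] [305.9 177. ] [ 0.5442 -0.3107  0.037 ]
[51, 4, 7, 7, 39] [353.9 176.9] [ 0.5395 -0.3503  0.037 ]
[2, 21, 11, 26, 267] [307.1 203.3] [ 0.5222 -0.3089  0.037 ]
[33, 27, 3, 7, 14] [333.6 200.1] [ 0.5223 -0.3316  0.037 ]
[47, 27, 3, 7, 18] [347.9 199.9] [ 0.5209 -0.3436  0.037 ]
[58, 33, 2, 47, 59] [358.8 229.6] [ 0.4942 -0.3503  0.037 ]
[31, 39, 3, 3, 9] [332. 210.] [ 0.514  -0.3292  0.037 ]
[4, 74, 6, 6, 31] [306.6 246.1] [ 0.4848 -0.3037  0.037 ]
[49, 74, 7, 6, 33] [352.  246.2] [ 0.4801 -0.3431  0.037 ]
w2 ((512.279296875, -326.592529296875), (49.56689453125, 69.08245086669922), 83.02114868164062)
[0, 0, 4, 4, 9] [362.9 121. ] [ 0.5489 -0.3057  0.037 ]
[4, 3, 8, 9, 52] [369.6 126.9] [ 0.544  -0.3104  0.037 ]
[57, 3, 8, 7, 46] [422.4 126.1] [ 0.5395 -0.35    0.037 ]
[4, 22, 12, 29, 311] [371.7 155.9] [ 0.5225 -0.3101  0.037 ]
[52, 32, 3, 5, 14] [414.9 154. ] [ 0.5197 -0.3433  0.037 ]
[36, 35, 4, 5, 13] [399.6 157.3] [ 0.5187 -0.3314  0.037 ]
[65, 40, 1, 15, 15] [427. 167.] [ 0.5087 -0.352   0.037 ]
[34, 42, 3, 4, 10] [397.  163.8] [ 0.514 -0.329  0.037]
[60, 56, 5, 35, 85] [425.1 196.4] [ 0.4858 -0.3494  0.037 ]
[27, 62, 4, 10, 26] [390.7 186.7] [ 0.497  -0.3229  0.037 ]
[2, 82, 8, 7, 42] [367.7 205. ] [ 0.4848 -0.3035  0.037 ]
[52, 82, 8, 7, 38] [417.4 204.6] [ 0.4801 -0.343   0.037 ]
```

View pics/cw2.png

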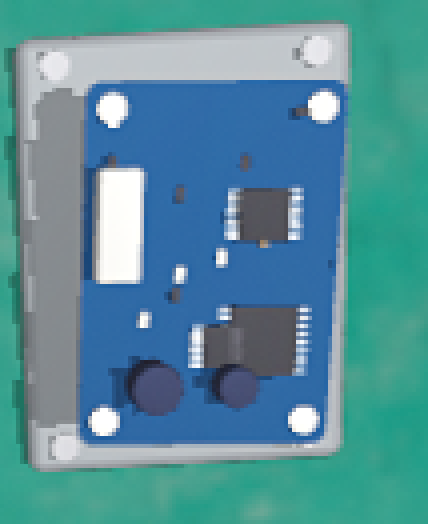

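The board centre is (0.512, -0.327). It sits at z≈0.035 by triangulation and depth, and its long axis has yaw -0.117. The screw spacing measures 59.7 x 39.8 mm, which checks out for the larger board. Now I approach and descend.

Emit:
move_arm(
  increments=[
    {"linear": [0.02,-0.034,-0.02],"twist": 0.009,"jaw": 1},
    {"linear": [0.039,-0.068,-0.05],"twist": 0.009,"jaw": 1},
    {"linear": [0.039,-0.068,-0.08],"twist": 0.009,"jaw": 1},
    {"linear": [0.039,-0.068,-0.1],"twist": 0.009,"jaw": 1},
    {"linear": [0.039,-0.068,-0.12],"twist": 0.009,"jaw": 1},
    {"linear": [0.039,-0.068,-0.12],"twist": 0.009,"jaw": 1},
  ],
)

```text
clock: 2.05
position: [0.5104, -0.3277, 0.0575]
tool_rot: [0.998, -0.059, -0.003, -0.001]
force: [0.3, 0.3, -0.1]
finger_gap: 1.004
```

```bash
python3 -c "
from h import *
s,T,c,p,d=snap('w3')
P=np.array([(0.5441,-0.3105,.037),(0.5395,-0.3501,.037),(0.4848,-0.3036,.037),(0.4801,-0.343,.037)])
print(proj(T,c,P).round(1).tolist())"
```

```text
2.05 [ 0.5104 -0.3277  0.0575] yaw -0.1187 spd 0.048
[[268.8, 218.9], [356.0, 218.7], [273.3, 335.8], [352.6, 335.9]]
```

View pics/w3.png

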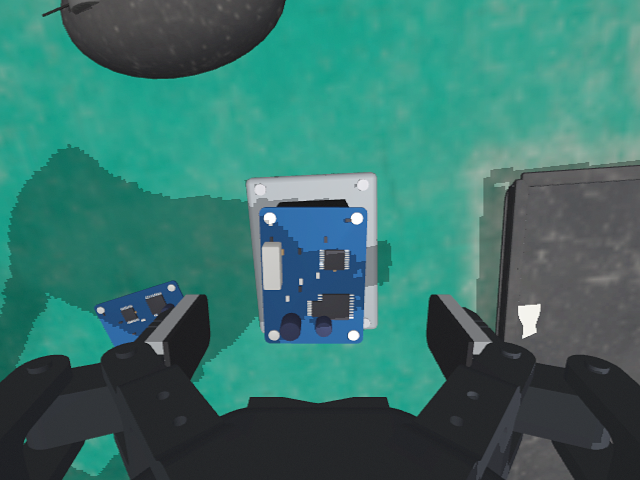

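The close crop confirms the choice: the predicted screw pixels match within about 1 px, and the fingers straddle the board clear of the decoy. Now down and grip.

Emit:
move_arm(
  increments=[
    {"linear": [0,0,-0.015],"twist": 0,"jaw": 1},
    {"linear": [0,0,-0.03],"twist": 0,"jaw": 1},
    {"linear": [0,0,-0.04],"twist": 0,"jaw": 1},
    {"linear": [0,0,-0.044],"twist": 0,"jaw": 1},
    {"linear": [0,0,-0.044],"twist": 0,"jaw": 1},
    {"linear": [0,0,-0.044],"twist": 0,"jaw": 1},
  ],
)

```text
clock: 2.7
position: [0.5123, -0.3273, 0.0177]
tool_rot: [0.998, -0.058, 0.0, 0.0]
force: [0.7, 0.8, 0.7]
finger_gap: 1.001
```

Emit:
move_arm(
  increments=[
    {"linear": [0,0,0],"twist": 0,"jaw": 0.7},
    {"linear": [0,0,0],"twist": 0,"jaw": 0.6},
    {"linear": [0,0,0],"twist": 0,"jaw": 0.5},
    {"linear": [0,0,0],"twist": 0,"jaw": 0.4},
    {"linear": [0,0,0],"twist": 0,"jaw": 0.4},
    {"linear": [0,0,0],"twist": 0,"jaw": 0.4},
    {"linear": [0,0,0],"twist": 0,"jaw": 0.4},
    {"linear": [0,0,0],"twist": 0,"jaw": 0.4},
  ],
  force=30,
)

```text
clock: 3.5
position: [0.5124, -0.3275, 0.0181]
tool_rot: [0.998, -0.059, 0.001, 0.0]
force: [-0.9, 1.3, 5.9]
finger_gap: 0.564
```

```bash
python3 -c "
from h import *
s,T,c,p,d=snap('w4');print(s['finger_gap'],s['force'])"
```

```text
3.5 [ 0.5124 -0.3275  0.0181] yaw -0.1172 spd 0.001
0.5641982782749587 [-0.87811445  1.27020564  5.91713692]
```

View pics/w4.png

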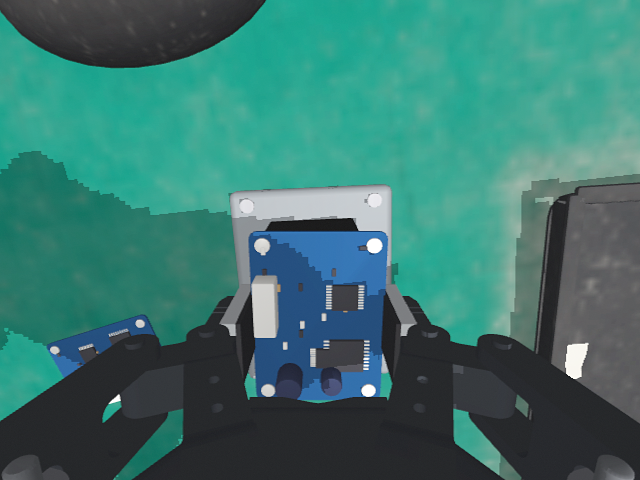

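The fingers closed at a gap of 0.56, about 48 mm, on the board's long sides. Now I lift gently and check.

Emit:
move_arm(
  increments=[
    {"linear": [0,0,0.005],"twist": 0,"jaw": 0.4},
    {"linear": [0,0,0.015],"twist": 0,"jaw": 0.4},
    {"linear": [0,0,0.035],"twist": 0,"jaw": 0.4},
    {"linear": [0,0,0.06],"twist": 0,"jaw": 0.4},
    {"linear": [0,0,0.09],"twist": 0,"jaw": 0.4},
    {"linear": [0,0,0.12],"twist": 0,"jaw": 0.4},
    {"linear": [0,0,0.14],"twist": 0,"jaw": 0.4},
    {"linear": [0,0,0.14],"twist": 0,"jaw": 0.4},
  ],
  force=40,
)

```text
clock: 4.35
position: [0.5133, -0.3282, 0.1619]
tool_rot: [0.998, -0.059, 0.003, 0.002]
force: [1.2, -1.1, -0.2]
finger_gap: 0.567
```

```bash
python3 -c "
from h import *
s,T,c,p,d=snap('w5');print(s['finger_gap'],s['force'],s['qpos'])"
```

```text
4.35 [ 0.5133 -0.3282  0.1619] yaw -0.1173 spd 0.069
0.5667808694474306 [ 1.20908639 -1.10296918 -0.24308298] [-6.24721856e-01  1.06542318e-01  1.33672181e+00 -4.61992102e-05
  1.69128028e+00  1.06333599e+00]
```

View pics/w5.png

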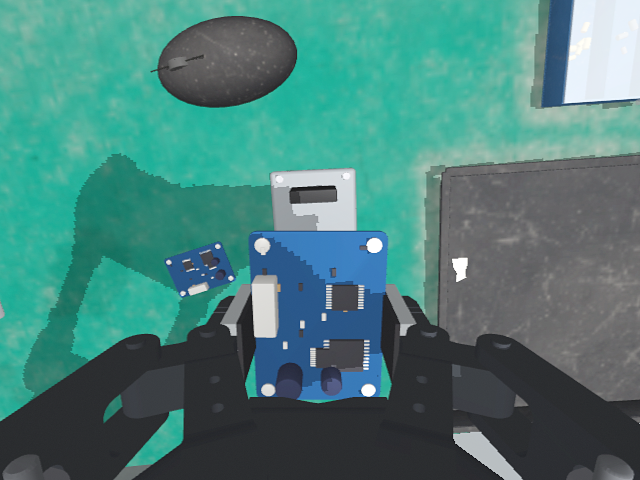

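The board is held firmly, unchanged in the gripper. I move to view the fixture with the board in hand.

Emit:
move_arm(
  increments=[
    {"linear": [-0.01,0.04,0.03],"twist": 0.01,"jaw": 0.4},
    {"linear": [-0.02,0.08,0.06],"twist": 0.03,"jaw": 0.4},
    {"linear": [-0.03,0.12,0.093],"twist": 0.05,"jaw": 0.4},
    {"linear": [-0.045,0.165,0.093],"twist": 0.06,"jaw": 0.4},
    {"linear": [-0.055,0.21,0.093],"twist": 0.06,"jaw": 0.4},
    {"linear": [-0.065,0.255,0.093],"twist": 0.06,"jaw": 0.4},
    {"linear": [-0.075,0.3,0.093],"twist": 0.06,"jaw": 0.4},
    {"linear": [-0.082,0.33,0.093],"twist": 0.06,"jaw": 0.4},
  ],
)

```text
clock: 5.2
position: [0.4288, 0.0051, 0.2483]
tool_rot: [1.0, -0.028, -0.001, -0.0]
force: [0.6, 0.8, 0.2]
finger_gap: 0.564
```

Emit:
move_arm(
  increments=[
    {"linear": [0,0.015,0],"twist": 0,"jaw": 0.4},
    {"linear": [0,0.027,0],"twist": 0,"jaw": 0.4},
    {"linear": [0,0.027,0],"twist": 0,"jaw": 0.4},
    {"linear": [0,0.027,0],"twist": 0,"jaw": 0.4},
  ],
)

```text
clock: 5.6
position: [0.43, 0.0293, 0.2493]
tool_rot: [1.0, -0.029, -0.001, 0.0]
force: [0.1, 0.4, -0.0]
finger_gap: 0.563
```

```bash
python3 -c "
from h import *
s,T,c,p,d=snap('w6');print(s['finger_gap'],s['force'],s['qpos'])"
```

```text
5.6 [0.43   0.0293 0.2493] yaw -0.0573 spd 0.016
0.5633704646012883 [ 0.13842633  0.36193192 -0.01981147] [-1.05854262e-02 -3.57510035e-01  1.60812559e+00 -4.63413601e-04
  1.89258459e+00  1.61733981e+00]
```

View pics/w6.png

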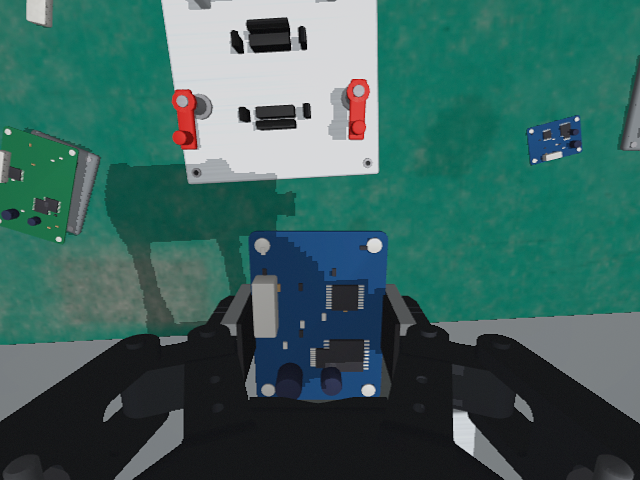

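w6 shows the fixture's front part: nest rails at (268,38) and (275,117), left latch pivot at (183,101) and right pivot at (358,91). The wings point forward. I take a second view from a shifted place.

Emit:
move_arm(
  increments=[
    {"linear": [0.02,0.03,0.02],"twist": 0,"jaw": 0.4},
    {"linear": [0.04,0.06,0.04],"twist": 0,"jaw": 0.4},
    {"linear": [0.04,0.06,0.04],"twist": 0,"jaw": 0.4},
    {"linear": [0.04,0.06,0.04],"twist": 0,"jaw": 0.4},
    {"linear": [0.04,0.06,0.04],"twist": 0,"jaw": 0.4},
  ],
)

```text
clock: 6.15
position: [0.4699, 0.0886, 0.2895]
tool_rot: [1.0, -0.029, -0.001, 0.0]
force: [-0.4, -0.3, -0.3]
finger_gap: 0.565
```

```bash
python3 -c "
from h import *
s,T,c,p,d=snap('w7');print(s['finger_gap'],s['force'],s['qpos'])"
```

```text
6.15 [0.4699 0.0886 0.2895] yaw -0.0586 spd 0.012
0.5650041290544668 [-0.35721623 -0.30514757 -0.3024172 ] [ 1.15554143e-01 -2.13329823e-01  1.41903634e+00 -4.38578093e-04
  1.93723511e+00  1.74482182e+00]
```

View pics/w7.png

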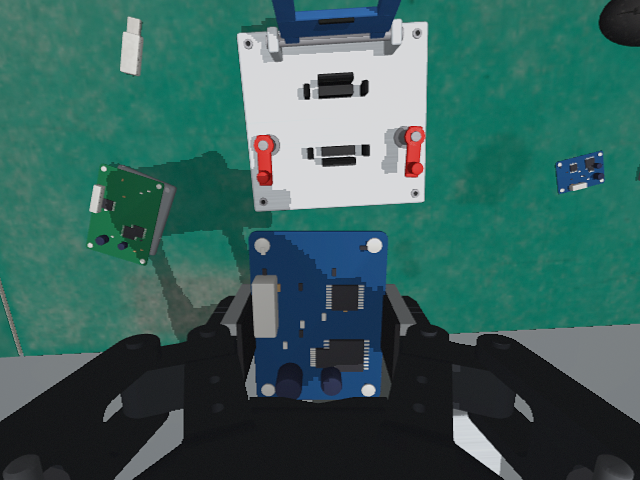

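```bash
python3 - <<'E'
from h import *
for t,(x0,y0,x1,y1) in {"w6":(155,0,385,190),"w7":(230,10,430,215)}.items():
    s,T,c,p,d=pickle.load(open(f"pics/{t}.pkl","rb"))
    cv2.imwrite(f"pics/cr{t}.png",cv2.resize(p[y0:y1,x0:x1,::-1],None,fx=3,fy=3,interpolation=cv2.INTER_CUBIC)[:600])
    C=cloud(T,c,d)
    # plate outline
    hsv=cv2.cvtColor(p,cv2.COLOR_RGB2HSV)
    # dark blobs
    g=p.max(2);roi=np.zeros_like(g);roi[y0:y1,x0:x1]=1
    m=((g<75)&(roi>0)).astype(np.uint8);n,l,st,ce=cv2.connectedComponentsWithStats(m)
    for i in range(1,n):
        if st[i,4]>6: print(t,"dark",st[i].tolist(),ce[i].round(1),"z",np.percentile(C[l==i][:,2],[10,50,90]).round(4))
    red=((hsv[...,1]>150)&((hsv[...,0]<8)|(hsv[...,0]>172))&(roi>0)).astype(np.uint8);n,l,st,ce=cv2.connectedComponentsWithStats(red)
    for i in range(1,n):
        if st[i,4]>30: print(t,"red",st[i].tolist(),ce[i].round(1),"z",np.percentile(C[l==i][:,2],[10,50,90]).round(4))
E
```

```text
w6 dark [247, 18, 44, 35, 1339] [269.   34.6] z [0.0264 0.0375 0.0431]
w6 dark [299, 26, 8, 24, 153] [302.4  37.8] z [0.0237 0.042  0.0445]
w6 dark [231, 30, 13, 24, 201] [236.7  41.9] z [0.0191 0.0399 0.044 ]
w6 dark [346, 97, 3, 6, 10] [347.2  99.5] z [0.029  0.0318 0.0551]
w6 dark [303, 103, 8, 16, 103] [306.5 110.2] z [0.0373 0.0425 0.0446]
w6 dark [256, 105, 40, 25, 862] [275.5 117. ] z [0.0344 0.0381 0.0436]
w6 dark [239, 107, 12, 15, 144] [244.  114.2] z [0.0211 0.041  0.0443]
w6 dark [195, 111, 7, 4, 17] [197.6 112.4] z [0.0254 0.0342 0.0399]
w6 dark [366, 161, 4, 4, 13] [367.6 162.6] z [0.0143 0.0153 0.0158]
w6 dark [194, 170, 5, 5, 18] [195.7 172.1] z [0.014  0.015  0.0156]
w6 red [347, 79, 23, 61, 885] [357.  109.8] z [0.0599 0.0612 0.0799]
w6 red [172, 90, 25, 59, 1027] [185.3 120.9] z [0.0595 0.0612 0.0794]
w7 dark [313, 17, 42, 14, 418] [333.1  23.7] z [0.0744 0.0827 0.0926]
w7 dark [277, 23, 3, 7, 9] [277.8  26.2] z [0.     0.0818 0.087 ]
w7 dark [416, 31, 4, 4, 13] [417.4  32.4] z [0.0142 0.0148 0.0155]
w7 dark [375, 32, 10, 1, 10] [379.5  32. ] z [0.0615 0.0621 0.063
[... 199 characters left out ...]
6 0.0441]
w7 dark [304, 84, 6, 15, 86] [306.6  91. ] z [0.0345 0.0427 0.0443]
w7 dark [399, 133, 7, 11, 44] [401.6 138.6] z [0.0263 0.0341 0.0431]
w7 dark [321, 145, 34, 11, 295] [338.  150.1] z [0.0365 0.0375 0.0385]
w7 dark [362, 145, 8, 11, 84] [365.4 149.9] z [0.028  0.0425 0.0443]
w7 dark [307, 148, 7, 11, 61] [310.2 153.2] z [0.0404 0.0434 0.0446]
w7 dark [322, 157, 34, 9, 262] [338.4 160.9] z [0.0387 0.042  0.0443]
w7 dark [414, 192, 3, 3, 7] [415.3 193. ] z [0.0144 0.0156 0.0158]
w7 dark [261, 200, 4, 4, 14] [262.7 201.5] z [0.0141 0.0145 0.0156]
w7 red [404, 126, 21, 51, 693] [413.1 152.5] z [0.06   0.0613 0.0797]
w7 red [254, 135, 20, 50, 636] [264.3 160.3] z [0.0599 0.0612 0.0796]
```

View pics/crw6.png

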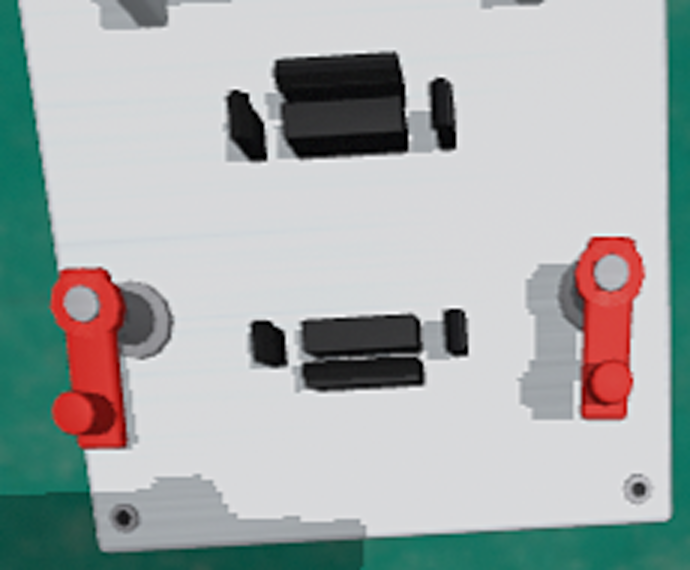

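View pics/crw7.png

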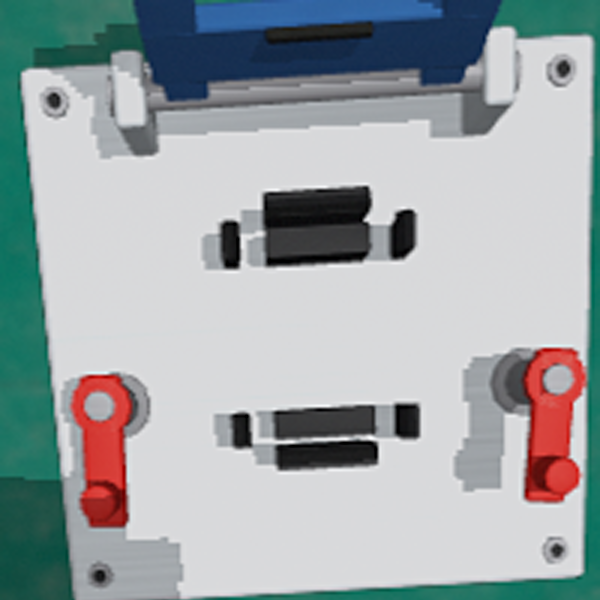

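```bash
python3 - <<'E'
from h import *
D={t:pickle.load(open(f"pics/{t}.pkl","rb")) for t in("w6","w7")}
px={"pivL":{"w6":(182,101),"w7":(263,144.7)},"pivR":{"w6":(358.7,90.7),"w7":(416,136.3)},"stubL":{"w6":(182,137.5),"w7":(263.3,177)},"stubR":{"w6":(358,127),"w7":(415.7,167.8)},"holeFL":{"w6":(195.7,172.1),"w7":(262.7,201.5)},"holeFR":{"w6":(367.6,162.6),"w7":(415.3,193)}}
def hole(t,q,z): _,T,c,_,_=D[t];return onplane(T,c,q,z)[0]
res={}
for k,v in px.items():
    rr=[(o,d[0]) for o,d in [ray(D[t][1],D[t][2],q) for t,q in v.items()]]
    X=tri(rr);res[k]=X
    z={"p":.0625,"s":.0805,"h":.012}[k[0]]
    print(k,"tri",X.round(4),{t:hole(t,q,z)[:2].round(4).tolist() for t,q in v.items()})
h=[hole("w7",q,.012) for q in((247.6,42.9),(417.4,32.4),(262.7,201.5),(415.3,193))]
h=np.array(h);ctr=h.mean(0);fx=h[0]+h[1]-h[2]-h[3];fy=h[0]+h[2]-h[1]-h[3]
print("holes ctr",ctr.round(4),"yaw",np.arctan2(fx[1],fx[0]),np.arctan2(-fy[0],fy[1]),np.linalg.norm(fx)/2,np.linalg.norm(fy)/2)
for t in D:
    A=np.array([hole(t,px["pivL"][t],.0615),hole(t,px["pivR"][t],.0615)]);d=A[0]-A[1];y=np.arctan2(-d[0],d[1])
    o=A.mean(0)+0.020*np.array([np.cos(y),np.sin(y),0]);print(t,"from pivots origin",o.round(4),"yaw",y,np.linalg.norm(d))
# nest by depth in fixture frame
yw=np.arctan2(fx[1],fx[0]);Rm=np.array([[np.cos(yw),np.sin(yw)],[-np.sin(yw),np.cos(yw)]])
for t in D:
    s,T,c,p,d=D[t];C=cloud(T,c,d);q=(C[...,:2]-ctr[:2])@Rm.T
    m=(p.max(2)<110)&(np.abs(q[...,0])<.06)&(np.abs(q[...,1])<.05)
    st=m&(C[...,2]>.0405)&(C[...,2]<.047);ra=m&(C[...,2]>.036)&(C[...,2]<.0395)
    for nm,mm in(("stops",st),("rails",ra)):
        Q=q[mm]*1000;Z=C[mm][:,2]
        for cond,lab in((Q[:,0]>0,"back"),(Q[:,0]<0,"front")):
            e=Q[cond];print(t,nm,lab,"x",np.percentile(e[:,0],[1,50,99]).round(1),"y",np.percentile(e[:,1],[1,50,99]).round(1),"z",np.median(Z[cond]).round(4))
E
```

```text
pivL tri [0.5358 0.1375 0.0628] {'w6': [0.5356, 0.1377], 'w7': [0.536, 0.1374]}
pivR tri [ 0.5352 -0.0126  0.0635] {'w6': [0.5353, -0.0127], 'w7': [0.5352, -0.0129]}
stubL tri [0.5056 0.1385 0.0732] {'w6': [0.5054, 0.1358], 'w7': [0.5061, 0.1374]}
stubR tri [ 0.5056 -0.0102  0.0731] {'w6': [0.5054, -0.0094], 'w7': [0.5063, -0.0083]}
holeFL tri [0.4728 0.151  0.014 ] {'w6': [0.4728, 0.1516], 'w7': [0.4724, 0.1513]}
holeFR tri [ 0.4725 -0.0252  0.0152] {'w6': [0.4723, -0.0256], 'w7': [0.472, -0.0261]}
holes ctr [0.5558 0.0624 0.012 ] yaw -0.0023937028456857707 -0.002531125656083612 0.16713350714060504 0.1772570463331229
w6 from pivots origin [0.5556 0.0625 0.0615] yaw -0.0025735105376877504 0.15088967900287742
w7 from pivots origin [0.5556 0.0621 0.0615] yaw -0.005378740906258697 0.15071162729936136
w6 stops back x [24.6 38.6 44.3] y [-32.   -0.3  31.7] z 0.0428
w6 stops front x [-45.7 -39.6 -25.8] y [-31.9  -0.4  31.7] z 0.0428
w6 rails back x [24.5 30.  44.6] y [-28.5   0.   27.6] z 0.0375
w6 rails front x [-45.8 -30.7 -25.7] y [-28.3  -0.1  26.7] z 0.0375
w7 stops back x [24.9 38.8 44.6] y [-31.3   0.2  31.8] z 0.0429
w7 stops front x [-45.1 -39.5 -26. ] y [-32.   -0.1  32.5] z 0.043
w7 rails back x [24.6 29.9 43.3] y [-26.6   0.1  18.6] z 0.0375
w7 rails front x [-44.4 -30.3 -25.3] y [-26.1   0.1  17.8] z 0.0375
```

```bash
python3 - <<'E'
from h import *
for t in("w5","w6","w7"):
    s,T,c,p,d=pickle.load(open(f"pics/{t}.pkl","rb"))
    M=c["mount"]; y0,y1,x0,x1=232,402,248,390
    g=p[y0:y1,x0:x1];m=(g.min(2)>150).astype(np.uint8);n,l,st,ce=cv2.connectedComponentsWithStats(m)
    q=[]
    for tgt in((262,246),(374,245),(268,390),(368,390)):
        i=min((i for i in range(1,n) if st[i,4]>40),key=lambda i:np.hypot(*(ce[i]+[x0,y0]-tgt)));q.append(ce[i]+[x0,y0])
    q=np.array(q);
    b=(p[...,2]>p[...,0]+40);b[:y0]=0;b[y1:]=0;b[:,:x0]=0;b[:,x1:]=0
    C=cloud(M,c,d)   # tool coords
    B=C[b];A=np.c_[B[:,:2],np.ones(len(B))]
    zm=np.median(B[:,2]);k=np.abs(B[:,2]-zm)<.003;co=np.linalg.lstsq(A[k],B[k,2],rcond=None)[0]
    P=onplane(M,c,q,zm-.001)
    # refine with plane tilt
    ctr=P.mean(0);ex=P[0]+P[1]-P[2]-P[3];ey=P[1]+P[3]-P[0]-P[2]
    print(t,q.round(1).tolist(),"ztool",zm.round(4),"tilt",co.round(4),"ctr tool",ctr.round(4),"yaw",np.arctan2(ex[1],ex[0]).round(4),np.arctan2(-ey[0],ey[1]).round(4),np.linalg.norm(ex)/2,np.linalg.norm(ey)/2)
E
```

```text
w5 [[261.9, 245.5], [374.0, 245.0], [267.7, 389.5], [368.0, 389.8]] ztool -0.0171 tilt [ 0.0016 -0.0023 -0.0171] ctr tool [ 0.      0.0014 -0.0181] yaw 0.0 -0.001 0.05973875110011603 0.03987213409423449
w6 [[261.5, 243.6], [374.0, 245.2], [267.5, 388.0], [368.0, 390.1]] ztool -0.0171 tilt [ 0.0009 -0.0027 -0.0171] ctr tool [ 0.0002  0.0014 -0.0181] yaw -0.0 0.0192 0.05977966211022103 0.04000793395912821
w7 [[261.5, 243.6], [374.0, 245.0], [267.8, 387.9], [368.0, 390.1]] ztool -0.0171 tilt [ 0.0005 -0.0026 -0.0171] ctr tool [ 0.0003  0.0014 -0.0181] yaw -0.0013 0.0188 0.059774271150534485 0.03993934482613368
```

The fixture origin is about (0.5555, 0.0623) with yaw about -0.003. Rail height measures 0.0375, and the pivots triangulate to z≈0.063, which agrees with the text. The wrist camera sees the gripped board 1.4 mm off in tool y, so I align relative to that. I go above the nest, then down to a hover.

Emit:
move_arm(
  increments=[
    {"linear": [0.04,-0.013,0],"twist": 0.03,"jaw": 0.4},
    {"linear": [0.07,-0.022,0],"twist": 0.054,"jaw": 0.4},
    {"linear": [0.085,-0.026,-0.02],"twist": 0.054,"jaw": 0.4},
    {"linear": [0.085,-0.026,-0.06],"twist": 0.054,"jaw": 0.4},
    {"linear": [0.085,-0.026,-0.1],"twist": 0.054,"jaw": 0.4},
    {"linear": [0.085,-0.026,-0.14],"twist": 0.054,"jaw": 0.4},
    {"linear": [0.085,-0.026,-0.16],"twist": 0.054,"jaw": 0.4},
    {"linear": [0.085,-0.026,-0.16],"twist": 0.054,"jaw": 0.4},
  ],
)

```text
clock: 7.0
position: [0.5523, 0.0625, 0.1255]
tool_rot: [1.0, -0.002, -0.004, 0.0]
force: [-0.6, 0.2, -0.8]
finger_gap: 0.565
```

```bash
python3 -c "
from h import *
s,T,c,p,d=snap('w8');print(s['finger_gap'],s['force'])
p,d=get_image('scene');cv2.imwrite('pics/s8.png',p[:,:,::-1])
cv2.imwrite('pics/s8c.png',cv2.resize(p[130:350,200:420,::-1],None,fx=2.7,fy=2.7,interpolation=2))"
```

```text
7.0 [0.5523 0.0625 0.1255] yaw -0.0047 spd 0.09
0.5651462312613816 [-0.55582585  0.15410774 -0.76372951]
```

View pics/w8.png

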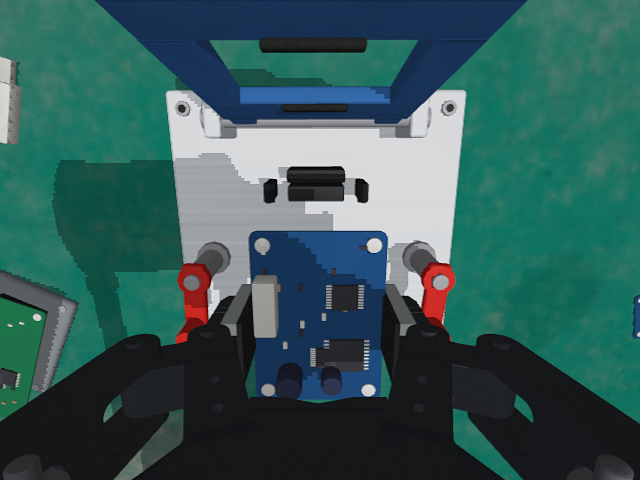

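View pics/s8c.png

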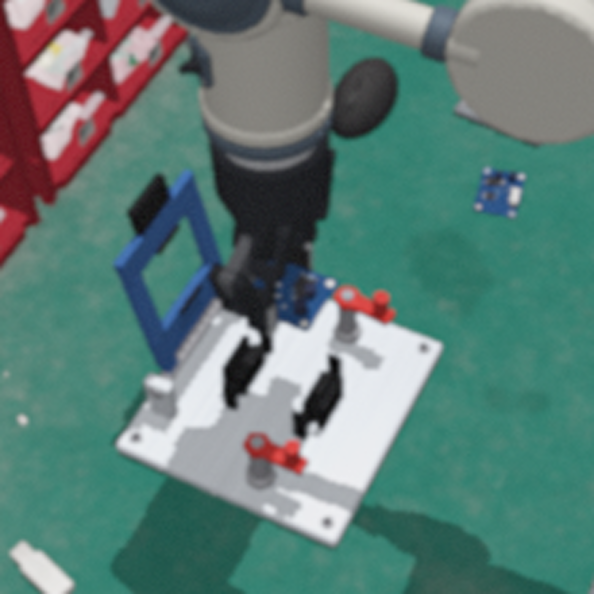

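w8 shows the board centred left-right on the nest: back stop at (316,185), board centre at column 316. The frame clears the gripper. I go down to a low hover.

Emit:
move_arm(
  increments=[
    {"linear": [0,0,-0.03],"twist": 0,"jaw": 0.4},
    {"linear": [0,0,-0.055],"twist": 0,"jaw": 0.4},
    {"linear": [0,0,-0.075],"twist": 0,"jaw": 0.4},
    {"linear": [0,0,-0.088],"twist": 0,"jaw": 0.4},
    {"linear": [0,0,-0.092],"twist": 0,"jaw": 0.4},
    {"linear": [0,0,-0.092],"twist": 0,"jaw": 0.4},
    {"linear": [0,0,-0.092],"twist": 0,"jaw": 0.4},
    {"linear": [0,0,-0.092],"twist": 0,"jaw": 0.4},
  ],
)

```text
clock: 7.9
position: [0.5559, 0.0637, 0.0399]
tool_rot: [1.0, -0.002, 0.001, -0.0]
force: [-0.7, 0.1, -1.0]
finger_gap: 0.565
```

```bash
python3 -c "
from h import *
s,T,c,p,d=snap('w9');print(s['finger_gap'],s['force'])
cv2.imwrite('pics/w9c.png',cv2.resize(p[180:410,200:440,::-1],None,fx=2.6,fy=2.6,interpolation=2))
p,d=get_image('scene')
cv2.imwrite('pics/s9c.png',cv2.resize(p[190:330,230:370,::-1],None,fx=4,fy=4,interpolation=2))"
```

```text
7.9 [0.5559 0.0637 0.0399] yaw -0.0032 spd 0.006
0.5645953899544681 [-0.66058658  0.10327872 -1.04902522]
```

View pics/w9c.png

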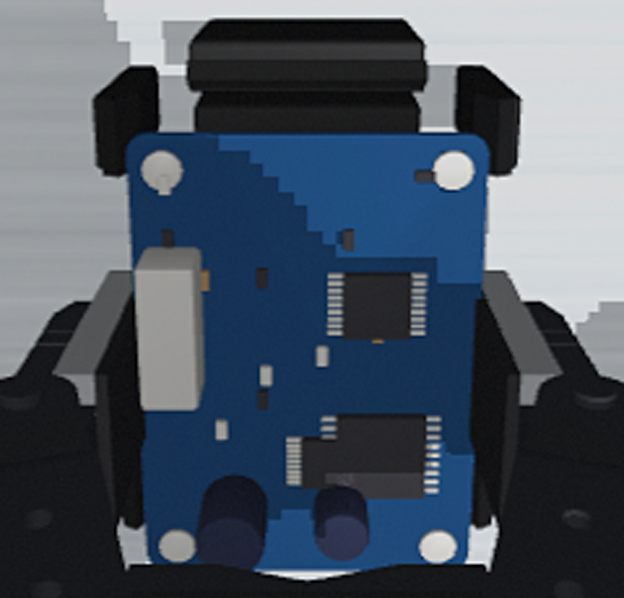

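View pics/s9c.png

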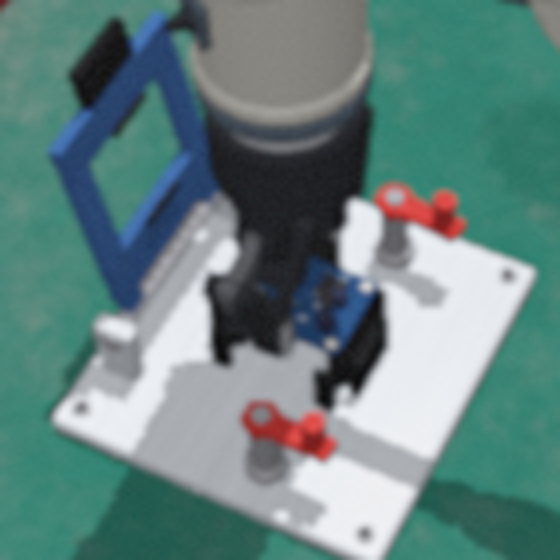

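```bash
python3 - <<'E'
from h import *
s,T,c,p,d=pickle.load(open("pics/w9.pkl","rb"));C=cloud(T,c,d)
ctr=np.array([.5555,.0623])
for col in(305,318,330):
    for v in range(184,236,2): print(col,v,(C[v,col]*1000).round(1),p[v,col].tolist()) if col==318 else None
# stops in wrist world coords
m=(p.max(2)<110)&(C[...,2]>.0405)&(C[...,2]<.047)
for lab,cond in (("end",np.abs(C[...,1]-ctr[1])<.02),("L",C[...,1]>ctr[1]+.022),("R",C[...,1]<ctr[1]-.022)):
    Q=C[m&cond&(C[...,0]>ctr[0]+.02)]*1000;print(lab,np.percentile(Q,[1,50,99],axis=0).round(1).tolist())
    Qt=C[m&cond&(C[...,0]>ctr[0]+.02)&(C[...,2]>.0435)]*1000;print(lab,"top",np.percentile(Qt,[2,50,98],axis=0).round(1).tolist())
b=(p[...,2].astype(int)>p[...,0]+40)&(np.abs(C[...,2]-.058)<.003);b[:225]=0
Q=C[b]*1000;print("board",np.percentile(Q,[0.2,50,99.8],axis=0).round(1).tolist())
E
```

```text
318 184 [602.2  62.2  10.6] [213, 217, 219]
318 186 [601.4  62.2  11.8] [222, 225, 226]
318 188 [601.1  62.2  16.4] [5, 5, 4]
318 190 [601.2  62.2  25.2] [17, 17, 17]
318 192 [601.1  62.2  31.3] [14, 14, 13]
318 194 [601.1  62.2  37.1] [15, 16, 16]
318 196 [600.7  62.2  40.6] [38, 39, 39]
318 198 [599.9  62.2  40.5] [56, 57, 58]
318 200 [599.2  62.2  40.8] [54, 54, 55]
318 202 [598.4  62.2  40.4] [52, 52, 53]
318 204 [598.   62.2  43.3] [31, 32, 32]
318 206 [597.3  62.2  43.4] [32, 33, 33]
318 208 [596.6  62.2  43.8] [32, 32, 33]
318 210 [596.   62.2  44.9] [29, 30, 30]
318 212 [594.6  62.2  41.7] [19, 21, 23]
318 214 [593.7  62.2  41.4] [27, 27, 28]
318 216 [590.6  62.2  29.5] [17, 15, 15]
318 218 [590.7  62.2  34. ] [15, 17, 16]
318 220 [590.5  62.2  37.3] [18, 18, 20]
318 222 [589.9  62.2  38.4] [31, 31, 33]
318 224 [588.8  62.2  37.2] [28, 28, 30]
318 226 [588.   62.2  37.4] [29, 30, 32]
318 228 [587.3  62.2  37.9] [29, 29, 29]
318 230 [586.5  62.2  38.1] [25, 29, 37]
318 232 [590.2  62.2  56.8] [35, 84, 137]
318 234 [589.4  62.2  56.9] [31, 77, 127]
end [[593.6, 45.0, 40.5], [597.3, 62.2, 42.9], [601.1, 79.8, 45.2]]
end top [[595.3, 45.3, 43.5], [596.6, 62.2, 44.0], [598.5, 79.5, 45.3]]
L [[581.0, 88.9, 40.6], [587.8, 91.7, 43.1], [625.8, 115.4, 45.2]]
L top [[581.2, 90.5, 43.5], [586.9, 91.8, 44.1], [625.8, 115.4, 45.2]]
R [[580.9, 8.7, 40.5], [589.2, 32.4, 43.2], [625.5, 35.8, 46.8]]
R top [[581.4, 8.6, 43.5], [590.1, 32.7, 44.2], [625.5, 34.5, 46.9]]
board [[520.8, 37.7, 55.4], [564.3, 62.6, 57.0], [590.6, 87.1, 58.8]]
```

Relative to the stops, the board is centred in y within 0.1 mm and has about a 2.2 mm gap to the back end stop, where 2.5 mm would be ideal. I lower it slowly by 17 mm.

Emit:
move_arm(
  increments=[
    {"linear": [0,0,-0.004],"twist": 0,"jaw": 0.4},
    {"linear": [0,0,-0.008],"twist": 0,"jaw": 0.4},
    {"linear": [0,0,-0.011],"twist": 0,"jaw": 0.4},
    {"linear": [0,0,-0.014],"twist": 0,"jaw": 0.4},
    {"linear": [0,0,-0.016],"twist": 0,"jaw": 0.4},
    {"linear": [0,0,-0.016],"twist": 0,"jaw": 0.4},
    {"linear": [0,0,-0.016],"twist": 0,"jaw": 0.4},
  ],
)

```text
clock: 8.7
position: [0.5551, 0.0637, 0.0223]
tool_rot: [1.0, -0.002, 0.0, -0.0]
force: [-0.3, 0.2, 0.8]
finger_gap: 0.568
```

```bash
python3 - <<'E'
from h import *
s,T,c,p,d=snap('w10');print(s['finger_gap'],s['force']);C=cloud(T,c,d)
cv2.imwrite('pics/w10c.png',cv2.resize(p[180:410,200:440,::-1],None,fx=2.6,fy=2.6,interpolation=2))
b=(p[...,2].astype(int)>p[...,0]+40);b[:225]=0;b[410:]=0;b[:,:240]=0;b[:,395:]=0
Q=C[b]*1000;print("board",np.percentile(Q,[0.5,50,99.5],axis=0).round(1).tolist())
E
```

```text
8.7 [0.5551 0.0637 0.0223] yaw -0.0031 spd 0.002
0.5677753780559317 [-0.28971413  0.15741665  0.80040102]
board [[520.4, 37.5, 37.4], [563.7, 62.3, 39.4], [589.8, 86.9, 48.2]]
```

View pics/w10c.png

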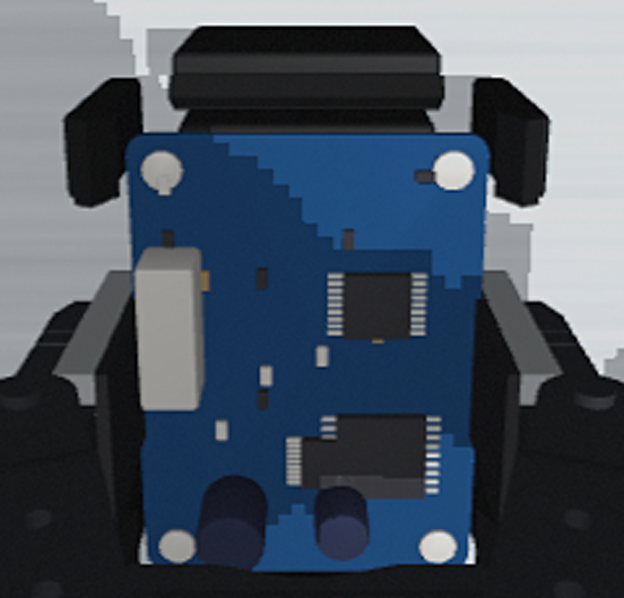

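The board is now between the stops, with its top at about 39–40 mm. I press another 1 mm to find contact.

Emit:
move_arm(
  increments=[
    {"linear": [0,0,-0.001],"twist": 0,"jaw": 0.4},
    {"linear": [0,0,-0.0015],"twist": 0,"jaw": 0.4},
    {"linear": [0,0,-0.0015],"twist": 0,"jaw": 0.4},
  ],
)

```text
clock: 9.05
position: [0.5552, 0.0637, 0.0222]
tool_rot: [1.0, -0.002, 0.0, -0.0]
force: [-4.5, -0.7, 7.4]
finger_gap: 0.561
```

Contact at 7 N, so the board rests on the rails. I release gently and raise the gripper.

Emit:
move_arm(
  increments=[
    {"linear": [0,0,0.001],"twist": 0,"jaw": 0.4},
    {"linear": [0,0,0.001],"twist": 0,"jaw": 0.62},
    {"linear": [0,0,0.001],"twist": 0,"jaw": 0.7},
    {"linear": [0,0,0.001],"twist": 0,"jaw": 0.8},
    {"linear": [0,0,0.001],"twist": 0,"jaw": 0.8},
    {"linear": [0,0,0.001],"twist": 0,"jaw": 0.8},
  ],
)

```text
clock: 9.65
position: [0.555, 0.0637, 0.0216]
tool_rot: [1.0, -0.002, -0.0, 0.0]
force: [0.4, -0.7, -0.4]
finger_gap: 0.796
```

```bash
python3 - <<'E'
from h import *
s,T,c,p,d=snap('w11');print(s['finger_gap'],s['force'])
cv2.imwrite('pics/w11c.png',cv2.resize(p[180:410,180:460,::-1],None,fx=2.6,fy=2.6,interpolation=2))
E
```

```text
9.65 [0.555  0.0637 0.0216] yaw -0.0031 spd 0.001
0.7961295291148687 [ 0.38461242 -0.70801339 -0.36110452]
```

View pics/w11c.png

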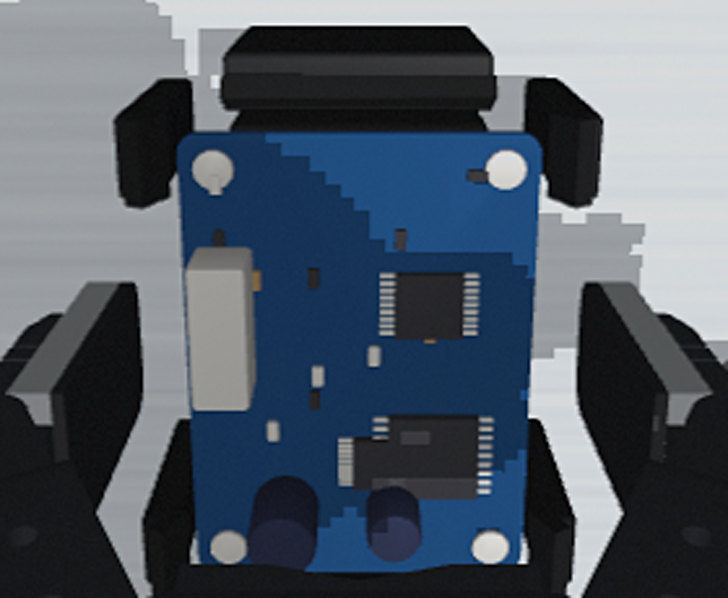

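The board lies flat between the stops with the header on the left. I raise the gripper straight up, then look at the board and frame.

Emit:
move_arm(
  increments=[
    {"linear": [0,0,0.01],"twist": 0,"jaw": 0.8},
    {"linear": [0,0,0.03],"twist": 0,"jaw": 0.8},
    {"linear": [0,0,0.07],"twist": 0,"jaw": 0.8},
    {"linear": [0,0,0.11],"twist": 0,"jaw": 0.8},
    {"linear": [0,0,0.15],"twist": 0,"jaw": 0.8},
    {"linear": [-0.01,0,0.2],"twist": 0,"jaw": 0.8},
    {"linear": [-0.03,0,0.25],"twist": 0,"jaw": 0.8},
    {"linear": [-0.05,0,0.27],"twist": 0,"jaw": 0.8},
  ],
)

```text
clock: 10.5
position: [0.505, 0.0637, 0.2975]
tool_rot: [1.0, -0.002, 0.003, -0.0]
force: [0.9, -0.6, 0.9]
finger_gap: 0.799
```

```bash
python3 - <<'E'
from h import *
s,T,c,p,d=snap('w12');print(s['finger_gap'],s['force'])
for n in("top","scene"):
    p,d=get_image(n);pickle.dump((p,d),open(f"pics/{n}12.pkl","wb"));cv2.imwrite(f"pics/{n}12.png",p[:,:,::-1])
T,c=campose("top");p,d=pickle.load(open("pics/top12.pkl","rb"));C=cloud(T,c,d)
m=(C[...,1]>-.05)&(C[...,1]<.17)&(C[...,2]>.1)&(C[...,2]<.5)&(C[...,0]>.7)
Q=C[m];print("shelf min x",np.percentile(Q[:,0],[0.5,5]) if len(Q) else None)
m=(C[...,1]>0.03)&(C[...,1]<.1)&(C[...,2]>.15)&(C[...,2]<.22)&(C[...,0]>.6)&(C[...,0]<.72)&(p.max(2)<70)
Q=C[m]*1000;print(len(Q),np.percentile(Q,[2,50,98],axis=0).round(1))
E
```

```text
10.5 [0.505  0.0637 0.2975] yaw -0.0033 spd 0.468
0.7990408284397617 [ 0.86847801 -0.60993354  0.86470896]
shelf min x [0.82461337 0.83323391]Traceback (most recent call last):
  File "<stdin>", line 9, in <module>
    return _quantile_unchecked(
        a, q, axis, out, overwrite_input, method, keepdims, weights)
    return _ureduce(a,
                    func=_quantile_ureduce_func,
    ...<5 lines>...
                    overwrite_input=overwrite_input,
                    method=method)
    r = func(a, **kwargs)
    result = _quantile(arr,
                       quantiles=q,
    ...<2 lines>...
                       out=out,
                       weights=wgt)
    slices_having_nans = np.isnan(arr[-1, ...])
                                  ~~~^^^^^^^^^
IndexError: index -1 is out of bounds for axis 0 with size 0
```

View pics/w12.png

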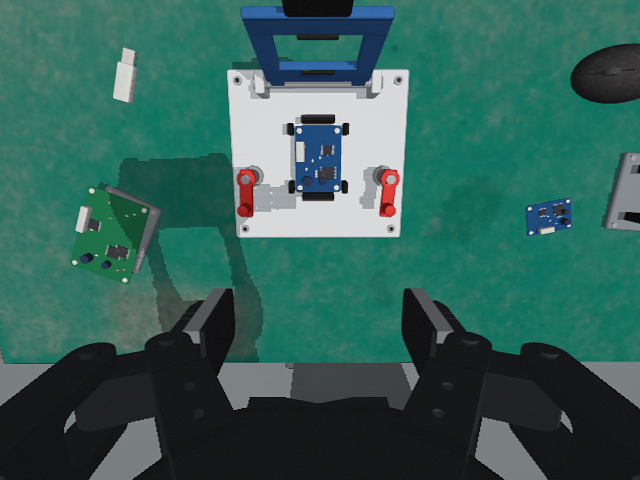

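View pics/scene12.png

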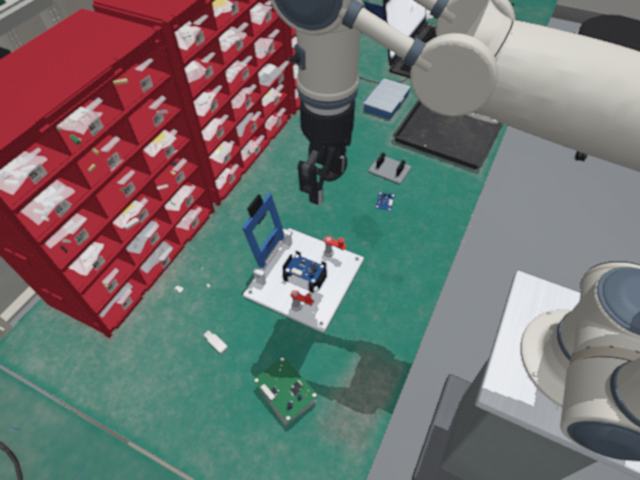

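```bash
python3 - <<'E'
from h import *
T,c=campose("scene");p,d=pickle.load(open("pics/scene12.pkl","rb"));C=cloud(T,c,d)
m=(C[...,1]>-0.02)&(C[...,1]<.14)&(C[...,2]>.07)&(C[...,2]<.25)&(C[...,0]>.6)&(C[...,0]<.72)
hsv=cv2.cvtColor(p,cv2.COLOR_RGB2HSV)
blue=m&(hsv[...,0]>100)&(hsv[...,0]<125)&(hsv[...,1]>120);dark=m&(p.max(2)<60)&(C[...,2]>.15)
for k,mm in(("blue",blue),("dark",dark)):
    Q=C[mm];print(k,len(Q),(np.percentile(Q,[2,50,98],axis=0)*1000).round(1).tolist())
Q=C[blue];A=np.c_[Q[:,2]-.048,np.ones(len(Q))];k=np.linalg.lstsq(A,Q[:,0],rcond=None)[0];print("x=h+k*z",k,"a",np.pi/2+np.arctan(k[0]))
v,u=np.nonzero(dark);print(u.min(),u.max(),v.min(),v.max())
E
```

```text
blue 1086 [[630.8, 18.9, 72.4], [642.8, 71.0, 132.7], [654.8, 114.7, 179.9]]
dark 164 [[649.8, 48.5, 179.8], [652.9, 68.0, 194.4], [657.7, 86.8, 202.5]]
x=h+k*z [0.17864975 0.62761828] a 1.7475810859578165
248 262 195 222
```

The board lies in the nest inside all four corner stops with the header on the left. The frame angle measures about 1.75 with the tab top at z≈0.202, and the shelf front is at x≈0.82. I go over and behind the tab with the fingers shut.

Emit:
move_arm(
  increments=[
    {"linear": [0.04,0,0],"twist": 0,"jaw": 0},
    {"linear": [0.08,0,0],"twist": 0,"jaw": 0},
    {"linear": [0.12,0,0],"twist": 0,"jaw": 0},
    {"linear": [0.16,0,0],"twist": 0,"jaw": 0},
    {"linear": [0.187,0,0],"twist": 0,"jaw": 0},
    {"linear": [0.187,0,0],"twist": 0,"jaw": 0},
    {"linear": [0.187,0,0],"twist": 0,"jaw": 0},
  ],
  force=40,
)

```text
clock: 11.35
position: [0.6922, 0.0636, 0.2883]
tool_rot: [1.0, -0.002, -0.003, 0.0]
force: [-1.0, -0.2, 0.2]
finger_gap: 0.005
```

Emit:
move_arm(
  increments=[
    {"linear": [0,0,-0.04],"twist": 0,"jaw": 0},
    {"linear": [0,0,-0.08],"twist": 0,"jaw": 0},
    {"linear": [0,0,-0.105],"twist": 0,"jaw": 0},
    {"linear": [0,0,-0.117],"twist": 0,"jaw": 0},
    {"linear": [0,0,-0.117],"twist": 0,"jaw": 0},
    {"linear": [0,0,-0.117],"twist": 0,"jaw": 0},
  ],
)

```text
clock: 11.95
position: [0.6922, 0.0638, 0.1772]
tool_rot: [1.0, -0.002, 0.001, -0.0]
force: [0.4, -0.6, 0.4]
finger_gap: 0.0
```

```bash
python3 - <<'E'
from h import *
s,T,c,p,d=snap('w13');print(s['finger_gap'],s['force'],s['qpos'].round(2))
p,d=get_image("scene");cv2.imwrite('pics/s13c.png',cv2.resize(p[120:340,180:400,::-1],None,fx=2.7,fy=2.7,interpolation=2))
E
```

```text
11.95 [0.6922 0.0638 0.1772] yaw -0.0031 spd 0.033
0.0004822636132647215 [ 0.36520504 -0.5886143   0.38798457] [0.04 0.35 1.03 0.   1.76 1.62]
```

View pics/w13.png

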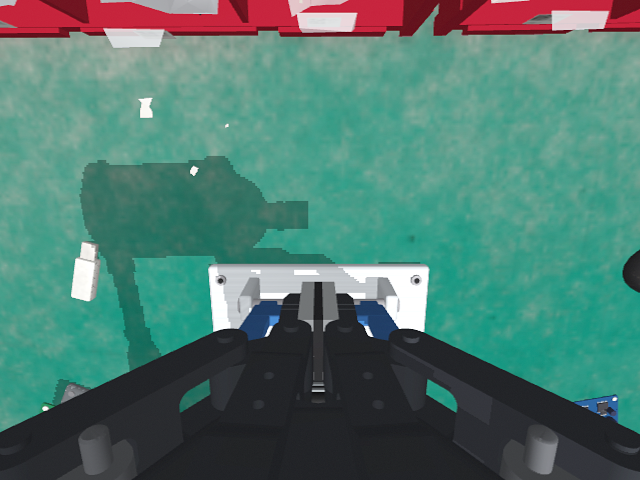

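View pics/s13c.png

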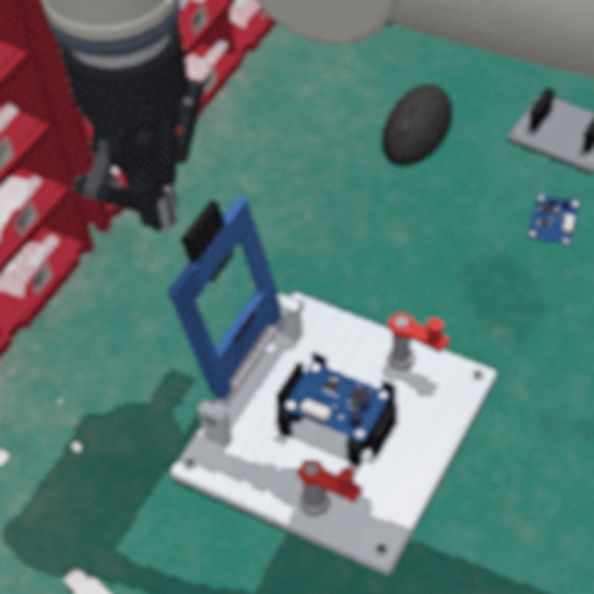

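The fingertips are behind the tab, the frame is open, and the board is undisturbed. I start folding by pushing to about a=1.5.

Emit:
move_arm(
  increments=[
    {"linear": [-0.012,0,0],"twist": 0,"jaw": 0},
    {"linear": [-0.02,0,0.001],"twist": 0,"jaw": 0},
    {"linear": [-0.028,0,0.003],"twist": 0,"jaw": 0},
    {"linear": [-0.036,0,0.005],"twist": 0,"jaw": 0},
    {"linear": [-0.046,0,0.007],"twist": 0,"jaw": 0},
    {"linear": [-0.056,0,0.008],"twist": 0,"jaw": 0},
  ],
)

```text
clock: 12.65
position: [0.6354, 0.0637, 0.1832]
tool_rot: [1.0, -0.002, 0.0, -0.0]
force: [0.6, 0.3, -0.6]
finger_gap: 0.003
```

```bash
python3 - <<'E'
from h import *
s=get_state();print(s['clock'],s['position'].round(4),s['force'].round(2))
p,d=get_image("scene");cv2.imwrite('pics/s14c.png',cv2.resize(p[120:340,180:400,::-1],None,fx=2.7,fy=2.7,interpolation=2))
E
```

```text
12.65 [0.6354 0.0637 0.1832] [ 0.61  0.28 -0.59]
```

View pics/s14c.png

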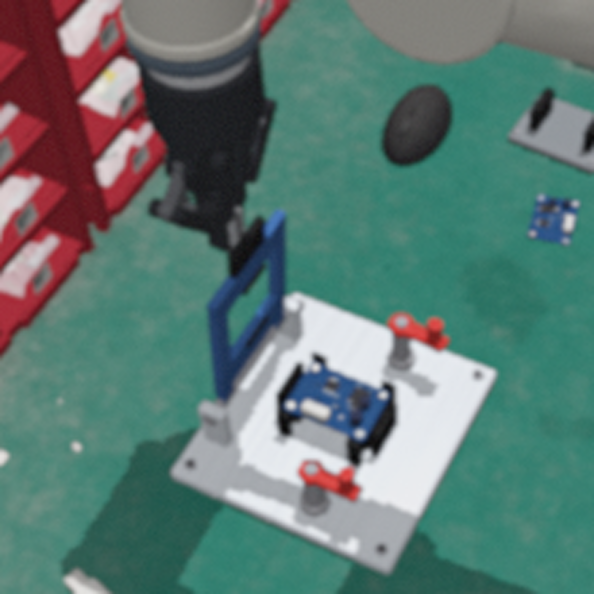

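The frame follows. I continue along the arc.

Emit:
move_arm(
  increments=[
    {"linear": [-0.01,0,-0.0005],"twist": 0,"jaw": 0},
    {"linear": [-0.02,0,-0.002],"twist": 0,"jaw": 0},
    {"linear": [-0.03,0,-0.004],"twist": 0,"jaw": 0},
    {"linear": [-0.04,0,-0.007],"twist": 0,"jaw": 0},
    {"linear": [-0.049,0,-0.011],"twist": 0,"jaw": 0},
    {"linear": [-0.058,0,-0.0155],"twist": 0,"jaw": 0},
    {"linear": [-0.067,0,-0.0205],"twist": 0,"jaw": 0},
    {"linear": [-0.075,0,-0.0265],"twist": 0,"jaw": 0},
  ],
)

```text
clock: 13.5
position: [0.5605, 0.0638, 0.1567]
tool_rot: [1.0, -0.002, 0.0, -0.0]
force: [0.8, -0.2, 0.7]
finger_gap: 0.001
```

Emit:
move_arm(
  increments=[
    {"linear": [-0.008,0,-0.0065],"twist": 0,"jaw": 0},
    {"linear": [-0.0155,0,-0.013],"twist": 0,"jaw": 0},
    {"linear": [-0.022,0,-0.0205],"twist": 0,"jaw": 0},
    {"linear": [-0.0285,0,-0.0285],"twist": 0,"jaw": 0},
    {"linear": [-0.035,0,-0.037],"twist": 0,"jaw": 0},
    {"linear": [-0.04,0,-0.046],"twist": 0,"jaw": 0},
  ],
)

```text
clock: 14.1
position: [0.5204, 0.0637, 0.1095]
tool_rot: [1.0, -0.002, -0.0, 0.0]
force: [0.1, 0.1, -0.1]
finger_gap: -0.001
```

```bash
python3 - <<'E'
from h import *
s=get_state();print(s['clock'],s['position'].round(4),s['force'].round(2))
p,d=get_image("scene");cv2.imwrite('pics/s15c.png',cv2.resize(p[120:340,180:400,::-1],None,fx=2.7,fy=2.7,interpolation=2))
E
```

```text
14.1 [0.5204 0.0637 0.1095] [ 0.11  0.09 -0.14]
```

View pics/s15c.png

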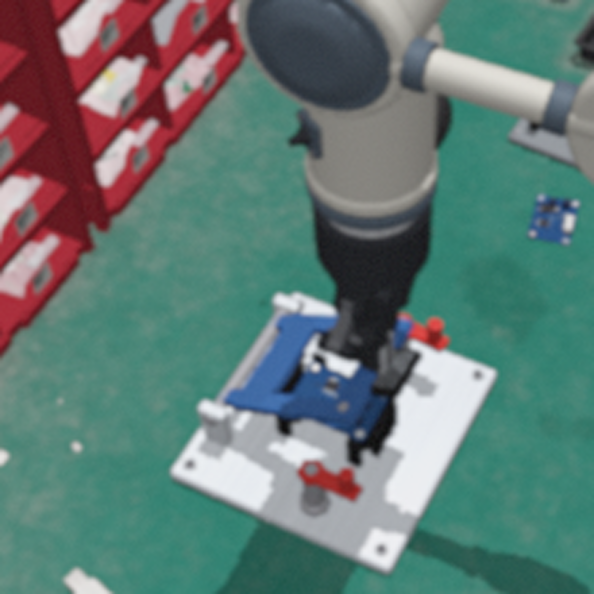

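Emit:
move_arm(
  increments=[
    {"linear": [-0.004,0,-0.009],"twist": 0,"jaw": 0},
    {"linear": [-0.007,0,-0.018],"twist": 0,"jaw": 0},
    {"linear": [-0.011,0,-0.028],"twist": 0,"jaw": 0},
    {"linear": [-0.015,0,-0.038],"twist": 0,"jaw": 0},
    {"linear": [-0.02,0,-0.047],"twist": 0,"jaw": 0},
    {"linear": [-0.024,0,-0.054],"twist": 0,"jaw": 0},
    {"linear": [-0.025,0,-0.058],"twist": 0,"jaw": 0},
    {"linear": [-0.025,0,-0.058],"twist": 0,"jaw": 0},
  ],
)

```text
clock: 14.95
position: [0.4958, 0.0637, 0.0523]
tool_rot: [1.0, -0.002, 0.0, -0.0]
force: [0.1, 0.0, -0.5]
finger_gap: -0.003
```

```bash
python3 - <<'E'
from h import *
s=get_state();print(s['clock'],s['position'].round(4),s['force'].round(2))
p,d=get_image("scene");cv2.imwrite('pics/s16c.png',cv2.resize(p[120:340,180:400,::-1],None,fx=2.7,fy=2.7,interpolation=2))
E
```

```text
14.95 [0.4958 0.0637 0.0523] [ 0.14  0.01 -0.46]
```

View pics/s16c.png

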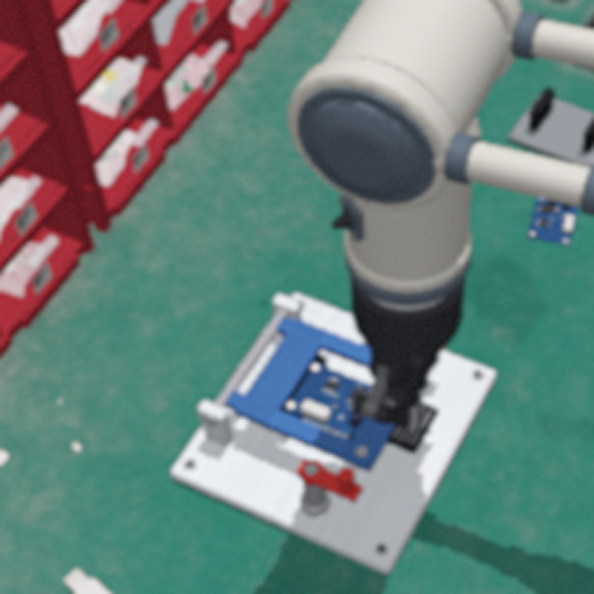

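Almost down, with no resisting force yet. I press down gently until contact shows.

Emit:
move_arm(
  increments=[
    {"linear": [-0.003,0,-0.001],"twist": 0,"jaw": 0},
    {"linear": [-0.003,0,-0.002],"twist": 0,"jaw": 0},
    {"linear": [-0.003,0,-0.002],"twist": 0,"jaw": 0},
  ],
)

```text
clock: 15.3
position: [0.4938, 0.0637, 0.0518]
tool_rot: [1.0, -0.002, 0.001, -0.0]
force: [-0.8, -0.2, 7.0]
finger_gap: 0.001
```

Emit:
move_arm(
  increments=[
    {"linear": [0,0,-0.002],"twist": 0,"jaw": 0},
    {"linear": [0,0,-0.002],"twist": 0,"jaw": 0},
    {"linear": [0,0,0.005],"twist": 0,"jaw": 0},
    {"linear": [0,0,0.02],"twist": 0,"jaw": 0},
    {"linear": [0,0,0.06],"twist": 0,"jaw": 0},
    {"linear": [-0.02,0,0.11],"twist": 0,"jaw": 0},
    {"linear": [-0.05,0,0.16],"twist": 0,"jaw": 0},
    {"linear": [-0.06,0,0.19],"twist": 0,"jaw": 0},
  ],
)

```text
clock: 16.1
position: [0.4316, 0.0637, 0.243]
tool_rot: [1.0, -0.002, 0.0, -0.0]
force: [0.9, 0.6, -0.2]
finger_gap: -0.002
```

Emit:
move_arm(
  increments=[
    {"linear": [0,0,0],"twist": 0,"jaw": 0},
    {"linear": [0,0,0],"twist": 0,"jaw": 0},
    {"linear": [0,0,0],"twist": 0,"jaw": 0},
  ],
)

```text
clock: 16.4
position: [0.4328, 0.0637, 0.239]
tool_rot: [1.0, -0.002, -0.001, 0.0]
force: [0.4, -1.3, -1.3]
finger_gap: 0.0
```

```bash
python3 - <<'E'
from h import *
s,T,c,p,d=snap('w17');print(s['force']);C=cloud(T,c,d);hsv=cv2.cvtColor(p,cv2.COLOR_RGB2HSV)
ctr=np.array([.5555,.0623])
X=C[...,0]-ctr[0];Y=C[...,1]-ctr[1]
bl=(hsv[...,0]>100)&(hsv[...,0]<125)&(hsv[...,1]>110)&(np.abs(Y)<.055)
for x0,x1 in((-.066,-.052),(.045,.065)):
  m=bl&(X>x0)&(X<x1)&(C[...,2]>.035);print("frame z at x",x0,x1,m.sum(),np.percentile(C[m][:,2],[10,50,90]).round(4))
red=(hsv[...,1]>150)&((hsv[...,0]<8)|(hsv[...,0]>172))
n,l,st,ce=cv2.connectedComponentsWithStats(red.astype(np.uint8))
for i in range(1,n):
  if st[i,4]>80 and np.median(C[l==i][:,0])<.65:
    top=(l==i)&(C[...,2]>.0775)&(C[...,2]<.085);q=C[top]
    print("red",st[i].tolist(),"stub top",len(q),np.median(q,axis=0).round(4) if len(q) else None, q.min(0).round(4),q.max(0).round(4))
E
```

```text
16.4 [0.4328 0.0637 0.239 ] yaw -0.0032 spd 0.018
[ 0.42572799 -1.30659484 -1.27851508]
frame z at x -0.066 -0.052 447 [0.0505 0.0516 0.381 ]
frame z at x 0.045 0.065 1315 [0.0504 0.0514 0.0525]
red [215, 83, 25, 62, 1011] stub top 174 [0.5054 0.1385 0.0799] [0.5    0.133  0.0776] [0.5115 0.1445 0.0818]
red [394, 83, 26, 62, 996] stub top 172 [ 0.5057 -0.0094  0.0798] [ 0.4996 -0.0153  0.0776] [ 0.5111 -0.004   0.082 ]
```

View pics/w17.png

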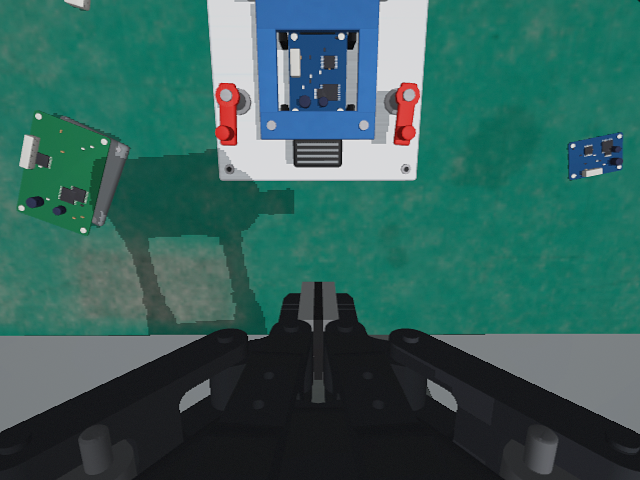

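The frame is flat: z is 51.5 mm at both its front and back edges. The board is in place under it with the header left. The left stub is at (0.5054, 0.1385) and the right one at (0.5057, -0.0094); adding +1.4 mm in y for the camera bias. I pinch the left stub first.

Emit:
move_arm(
  increments=[
    {"linear": [0.02,0.025,-0.02],"twist": 0,"jaw": 0.45},
    {"linear": [0.04,0.05,-0.05],"twist": 0,"jaw": 0.45},
    {"linear": [0.06,0.07,-0.08],"twist": 0,"jaw": 0.45},
    {"linear": [0.0725,0.0757,-0.11],"twist": 0,"jaw": 0.45},
    {"linear": [0.0725,0.0757,-0.135],"twist": 0,"jaw": 0.45},
    {"linear": [0.0725,0.0757,-0.135],"twist": 0,"jaw": 0.45},
    {"linear": [0.0725,0.0757,-0.135],"twist": 0,"jaw": 0.45},
  ],
  force=25,
)

```text
clock: 17.15
position: [0.5048, 0.1392, 0.1041]
tool_rot: [1.0, -0.002, -0.002, 0.0]
force: [0.3, 0.6, 0.2]
finger_gap: 0.45
```

```bash
python3 - <<'E'
from h import *
s,T,c,p,d=snap('w18');print(s['force'],s['finger_gap'])
cv2.imwrite('pics/w18c.png',cv2.resize(p[150:450,160:480,::-1],None,fx=1.9,fy=1.9,interpolation=2))
E
```

```text
17.15 [0.5048 0.1392 0.1041] yaw -0.0033 spd 0.043
[0.32282015 0.57432583 0.20837336] 0.45043613370904134
```

View pics/w18c.png

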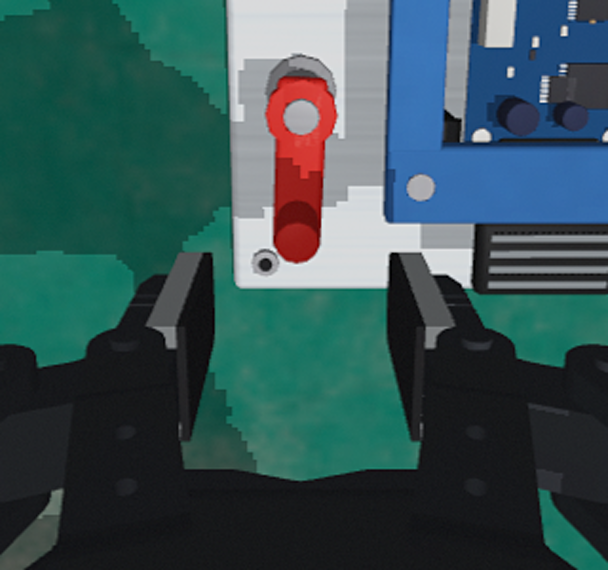

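The stub at crop (298,240) sits centred between the pads. I lower and pinch.

Emit:
move_arm(
  increments=[
    {"linear": [0,0,-0.015],"twist": 0,"jaw": 0.45},
    {"linear": [0,0,-0.03],"twist": 0,"jaw": 0.45},
    {"linear": [0,0,-0.039],"twist": 0,"jaw": 0.45},
    {"linear": [0,0,-0.039],"twist": 0,"jaw": 0.3},
    {"linear": [0,0,-0.039],"twist": 0,"jaw": 0.15},
    {"linear": [0,0,-0.039],"twist": 0,"jaw": 0.05},
    {"linear": [0,0,-0.039],"twist": 0,"jaw": 0.05},
    {"linear": [0,0,-0.039],"twist": 0,"jaw": 0.05},
  ],
  force=25,
)

```text
clock: 18.0
position: [0.5054, 0.1395, 0.0663]
tool_rot: [1.0, -0.002, -0.0, -0.0]
force: [-0.5, 0.3, -2.1]
finger_gap: 0.126
```

```bash
python3 - <<'E'
from h import *
s,T,c,p,d=snap('w19');print(s['force'],s['finger_gap'],s['wrist_torque'])
cv2.imwrite('pics/w19c.png',cv2.resize(p[150:450,160:480,::-1],None,fx=1.9,fy=1.9,interpolation=2))
# left rigid rotation about pivot
piv=np.array([.5355,.1389]);st=np.array([.5055,.1397]);
for a in np.arange(.14,1.7,.14):
    Rz=np.array([[np.cos(a),-np.sin(a)],[np.sin(a),np.cos(a)]]);q=piv+Rz@(st-piv)-st;print(round(a,2),q.round(4).tolist())
E
```

```text
18.0 [0.5054 0.1395 0.0663] yaw -0.0031 spd 0.002
[-0.50554087  0.32637242 -2.1468615 ] 0.12552956715864838 [0.05023625 0.16998848 0.00610017]
0.14 [0.0002, -0.0042]
0.28 [0.0009, -0.0083]
0.42 [0.0023, -0.0123]
0.56 [0.0042, -0.0161]
0.7 [0.0065, -0.0195]
0.84 [0.0094, -0.0226]
0.98 [0.0126, -0.0253]
1.12 [0.0162, -0.0275]
1.26 [0.0201, -0.0291]
1.4 [0.0241, -0.0302]
1.54 [0.0283, -0.0308]
1.68 [0.0325, -0.0307]
```

View pics/w19c.png

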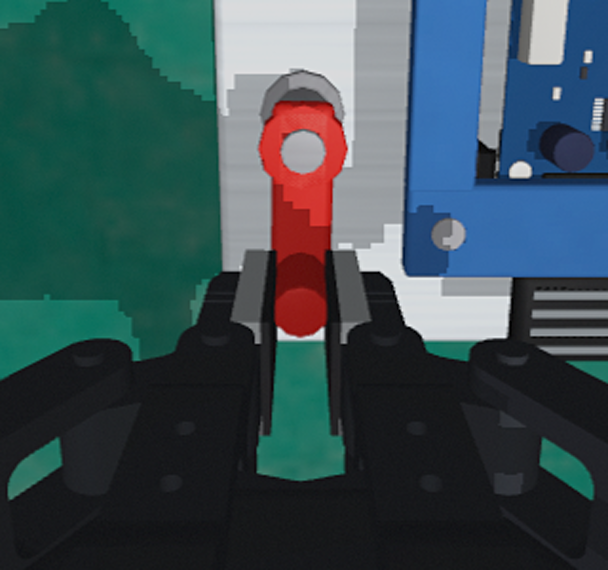

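The left stub is pinched. I turn it about its pivot together with the tool.

Emit:
move_arm(
  increments=[
    {"linear": [0.0002,-0.0042,0],"twist": 0.14,"jaw": 0.05},
    {"linear": [0.0009,-0.0083,0],"twist": 0.28,"jaw": 0.05},
    {"linear": [0.0023,-0.0123,0],"twist": 0.42,"jaw": 0.05},
    {"linear": [0.0042,-0.0161,0],"twist": 0.56,"jaw": 0.05},
    {"linear": [0.0065,-0.0195,0],"twist": 0.7,"jaw": 0.05},
    {"linear": [0.0094,-0.0226,0],"twist": 0.84,"jaw": 0.05},
    {"linear": [0.0126,-0.0253,0],"twist": 0.98,"jaw": 0.05},
    {"linear": [0.0162,-0.0275,0],"twist": 1.12,"jaw": 0.05},
  ],
)

```text
clock: 18.85
position: [0.522, 0.1114, 0.0663]
tool_rot: [0.847, 0.532, -0.0, 0.0]
force: [1.4, -1.4, -2.5]
finger_gap: 0.123
```

Emit:
move_arm(
  increments=[
    {"linear": [0.0039,-0.0016,0],"twist": 0.14,"jaw": 0.05},
    {"linear": [0.0079,-0.0027,0],"twist": 0.28,"jaw": 0.05},
    {"linear": [0.0121,-0.0033,0],"twist": 0.42,"jaw": 0.05},
    {"linear": [0.0145,-0.0033,0],"twist": 0.48,"jaw": 0.05},
    {"linear": [0.0155,-0.0033,0],"twist": 0.49,"jaw": 0.05},
    {"linear": [0.0155,-0.0033,0],"twist": 0.49,"jaw": 0.05},
  ],
)

```text
clock: 19.45
position: [0.5366, 0.1078, 0.0663]
tool_rot: [0.695, 0.719, -0.001, -0.0]
force: [-4.0, -3.1, 0.3]
finger_gap: 0.12
```

```bash
python3 - <<'E'
from h import *
s,T,c,p,d=snap('w20');print(s['force'],s['finger_gap'],s['wrist_torque'],s['qpos'].round(2))
cv2.imwrite('pics/w20c.png',cv2.resize(p[100:480,100:540,::-1],None,fx=1.4,fy=1.4,interpolation=2))
E
```

```text
19.45 [0.5366 0.1078 0.0663] yaw 1.6051 spd 0.009
[-4.02807011 -3.06099749  0.33563971] 0.11992858740168245 [-0.54757288  0.66411666 -0.05912586] [ 0.14 -0.02  1.63 -0.    1.53  0.1 ]
```

View pics/w20c.png

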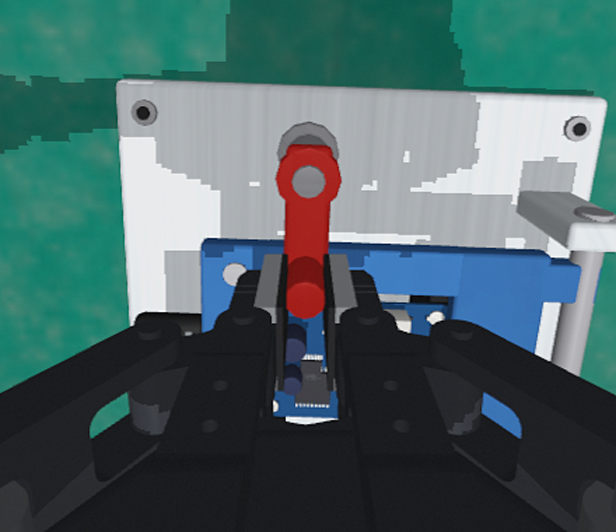

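Emit:
move_arm(
  increments=[
    {"linear": [0.001,0,0],"twist": 0,"jaw": 0.05},
    {"linear": [0.0018,0.0005,0],"twist": 0,"jaw": 0.05},
    {"linear": [0.0018,0.0005,0],"twist": 0,"jaw": 0.05},
  ],
)

```text
clock: 19.8
position: [0.5369, 0.1078, 0.0662]
tool_rot: [0.695, 0.719, -0.003, -0.001]
force: [-10.4, -5.1, 3.1]
finger_gap: 0.121
```

The left latch is hard on its stop, with force rising to 10 N and no further motion. I unload, release and rise, then go over to the right stub, keeping the tool yaw so I can turn back clockwise.

Emit:
move_arm(
  increments=[
    {"linear": [-0.0015,-0.0008,0],"twist": 0,"jaw": 0.05},
    {"linear": [-0.0015,-0.0008,0],"twist": 0,"jaw": 0.25},
    {"linear": [-0.0015,-0.0008,0],"twist": 0,"jaw": 0.45},
    {"linear": [-0.0015,-0.0008,0.01],"twist": 0,"jaw": 0.45},
    {"linear": [-0.0015,-0.0008,0.04],"twist": 0,"jaw": 0.45},
    {"linear": [-0.0015,-0.001,0.064],"twist": 0,"jaw": 0.45},
    {"linear": [-0.01,-0.03,0.064],"twist": 0,"jaw": 0.45},
    {"linear": [-0.02,-0.07,0.064],"twist": 0,"jaw": 0.45},
  ],
)

```text
clock: 20.6
position: [0.5201, 0.0398, 0.1329]
tool_rot: [0.693, 0.721, 0.002, 0.001]
force: [0.8, 0.5, -0.5]
finger_gap: 0.448
```

Emit:
move_arm(
  increments=[
    {"linear": [-0.008,-0.03,0],"twist": 0,"jaw": 0.45},
    {"linear": [-0.0133,-0.0474,-0.01],"twist": 0,"jaw": 0.45},
    {"linear": [-0.0133,-0.0474,-0.025],"twist": 0,"jaw": 0.45},
    {"linear": [-0.0133,-0.0474,-0.025],"twist": 0,"jaw": 0.45},
    {"linear": [-0.0133,-0.0474,-0.025],"twist": 0,"jaw": 0.45},
  ],
)

```text
clock: 21.1
position: [0.5058, -0.0074, 0.1051]
tool_rot: [0.694, 0.72, -0.0, -0.0]
force: [0.8, -0.1, 0.2]
finger_gap: 0.445
```

```bash
python3 - <<'E'
from h import *
s,T,c,p,d=snap('w21');print(s['force'],s['finger_gap'],s['wrist_torque'],s['qpos'].round(2))
cv2.imwrite('pics/w21c.png',cv2.resize(p[0:480,60:600,::-1],None,fx=1.2,fy=1.2,interpolation=2))
E
```

```text
21.1 [ 0.5058 -0.0074  0.1051] yaw 1.6076 spd 0.02
[ 0.76845378 -0.09504896  0.23982985] 0.44498761959506383 [ 0.01820759 -0.04120575  0.02970879] [-0.08 -0.15  1.69  0.    1.6  -0.12]
```

View pics/w21c.png

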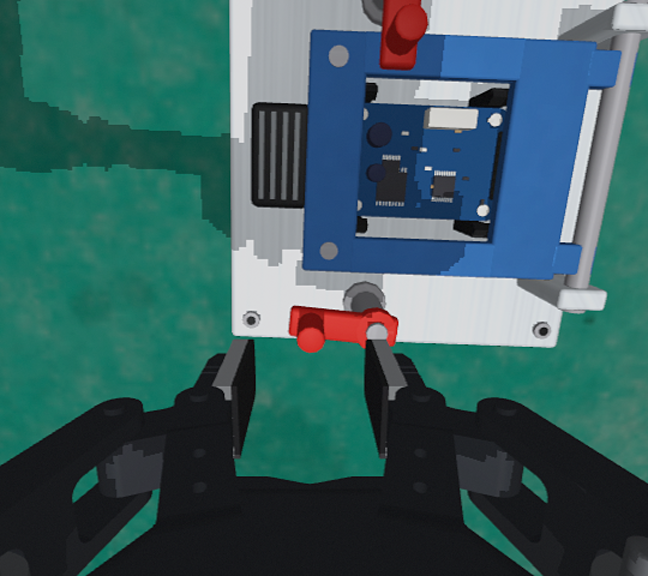

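The left wing lies across the frame. The right stub at crop (311,332) is centred between the pads. I narrow the jaws a little so the inner finger clears the pivot, lower and pinch.

Emit:
move_arm(
  increments=[
    {"linear": [0,0,0],"twist": 0,"jaw": 0.32},
    {"linear": [0,0,-0.015],"twist": 0,"jaw": 0.32},
    {"linear": [0,0,-0.028],"twist": 0,"jaw": 0.32},
    {"linear": [0,0,-0.037],"twist": 0,"jaw": 0.32},
    {"linear": [0,0,-0.037],"twist": 0,"jaw": 0.2},
    {"linear": [0,0,-0.037],"twist": 0,"jaw": 0.05},
    {"linear": [0,0,-0.037],"twist": 0,"jaw": 0.05},
    {"linear": [0,0,-0.037],"twist": 0,"jaw": 0.05},
  ],
  force=25,
)

```text
clock: 21.95
position: [0.5061, -0.0082, 0.067]
tool_rot: [0.694, 0.72, 0.0, 0.0]
force: [5.1, 0.4, -10.5]
finger_gap: 0.126
```

```bash
python3 - <<'E'
from h import *
s,T,c,p,d=snap('w22');print(s['force'],s['finger_gap'],s['wrist_torque'])
cv2.imwrite('pics/w22c.png',cv2.resize(p[150:450,160:480,::-1],None,fx=1.9,fy=1.9,interpolation=2))
piv=np.array([.5354,-.0113]);st=np.array([.5057,-.0080])
for a in np.arange(.14,1.7,.14):
    Rz=np.array([[np.cos(a),np.sin(a)],[-np.sin(a),np.cos(a)]]);q=piv+Rz@(st-piv)-st;print(round(a,2),q.round(4).tolist())
E
```

```text
21.95 [ 0.5061 -0.0082  0.067 ] yaw 1.6068 spd 0.002
[  5.07841257   0.37024443 -10.48822772] 0.12569359979706957 [ 0.0830107  -0.97583935  0.08415915]
0.14 [0.0008, 0.0041]
0.28 [0.0021, 0.0081]
0.42 [0.0039, 0.0118]
0.56 [0.0063, 0.0153]
0.7 [0.0091, 0.0184]
0.84 [0.0123, 0.021]
0.98 [0.0159, 0.0232]
1.12 [0.0197, 0.0249]
1.26 [0.0238, 0.026]
1.4 [0.0279, 0.0265]
1.54 [0.0321, 0.0265]
1.68 [0.0362, 0.0259]
```

View pics/w22c.png

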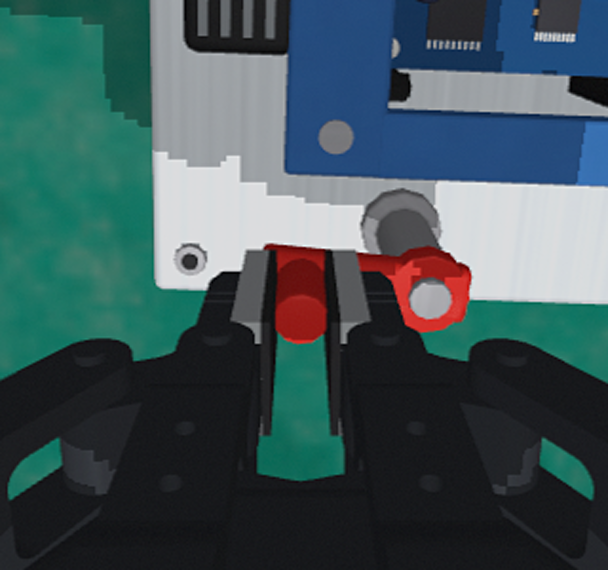

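The right stub is pinched. I turn it clockwise round its pivot by about 1.47 rad.

Emit:
move_arm(
  increments=[
    {"linear": [0.0008,0.0041,-0.001],"twist": -0.14,"jaw": 0.05},
    {"linear": [0.0021,0.0081,-0.001],"twist": -0.28,"jaw": 0.05},
    {"linear": [0.0039,0.0118,-0.001],"twist": -0.42,"jaw": 0.05},
    {"linear": [0.0063,0.0153,-0.001],"twist": -0.56,"jaw": 0.05},
    {"linear": [0.0091,0.0184,-0.001],"twist": -0.7,"jaw": 0.05},
    {"linear": [0.0123,0.021,-0.001],"twist": -0.84,"jaw": 0.05},
    {"linear": [0.0159,0.0232,-0.001],"twist": -0.98,"jaw": 0.05},
    {"linear": [0.0197,0.0249,-0.001],"twist": -1.12,"jaw": 0.05},
  ],
)

```text
clock: 22.8
position: [0.5254, 0.0169, 0.0668]
tool_rot: [0.971, 0.238, -0.0, -0.0]
force: [0.8, 0.1, -3.3]
finger_gap: 0.122
```

Emit:
move_arm(
  increments=[
    {"linear": [0.0041,0.0011,0],"twist": -0.14,"jaw": 0.05},
    {"linear": [0.0082,0.0016,0],"twist": -0.28,"jaw": 0.05},
    {"linear": [0.0105,0.0017,0],"twist": -0.36,"jaw": 0.05},
    {"linear": [0.0118,0.0017,0],"twist": -0.38,"jaw": 0.05},
    {"linear": [0.0118,0.0017,0],"twist": -0.38,"jaw": 0.05},
  ],
)

```text
clock: 23.3
position: [0.537, 0.0188, 0.0669]
tool_rot: [0.999, 0.054, -0.0, -0.001]
force: [0.2, 3.6, -2.9]
finger_gap: 0.122
```

```bash
python3 - <<'E'
from h import *
s,T,c,p,d=snap('w23');print(s['force'],s['finger_gap'],s['wrist_torque'],s['qpos'].round(2))
cv2.imwrite('pics/w23c.png',cv2.resize(p[100:480,100:540,::-1],None,fx=1.4,fy=1.4,interpolation=2))
E
```

```text
23.3 [0.537  0.0188 0.0669] yaw 0.1084 spd 0.02
[ 0.21054599  3.5757014  -2.94860365] 0.12160284472193289 [ 0.54346287  0.06050858 -0.06366412] [-0.03 -0.05  1.66  0.    1.53  1.43]
```

View pics/w23c.png

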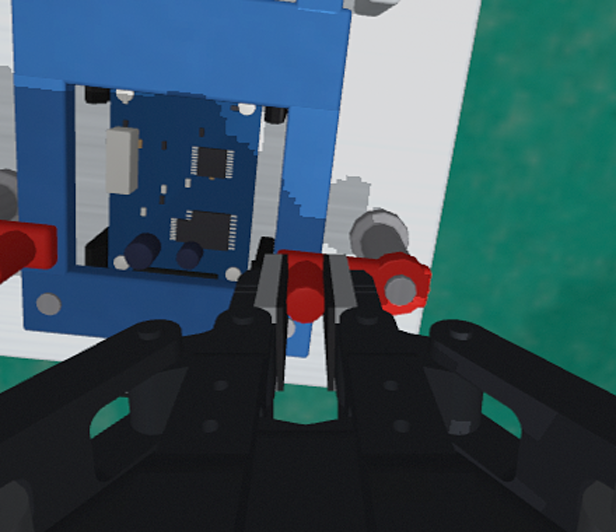

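Not yet on the stop by force. I push a little further.

Emit:
move_arm(
  increments=[
    {"linear": [0.001,-0.0005,0],"twist": -0.04,"jaw": 0.05},
    {"linear": [0.002,-0.0008,0],"twist": -0.06,"jaw": 0.05},
    {"linear": [0.003,-0.0008,0],"twist": -0.06,"jaw": 0.05},
    {"linear": [0.003,-0.0008,0],"twist": -0.06,"jaw": 0.05},
  ],
)

```text
clock: 23.75
position: [0.5375, 0.0188, 0.0667]
tool_rot: [1.0, 0.025, -0.003, -0.001]
force: [-10.8, 5.0, 0.5]
finger_gap: 0.124
```

The right latch is on its stop too, at 10.8 N with no further travel. I release, rise and back off for the final look.

Emit:
move_arm(
  increments=[
    {"linear": [-0.002,-0.0006,0],"twist": 0,"jaw": 0.05},
    {"linear": [-0.002,-0.0006,0],"twist": 0,"jaw": 0.2},
    {"linear": [-0.002,-0.0006,0],"twist": 0,"jaw": 0.32},
    {"linear": [-0.002,-0.0006,0.01],"twist": 0,"jaw": 0.32},
    {"linear": [-0.002,-0.0006,0.04],"twist": 0,"jaw": 0.32},
    {"linear": [-0.012,0.005,0.08],"twist": 0,"jaw": 0.32},
    {"linear": [-0.04,0.015,0.12],"twist": 0,"jaw": 0.32},
    {"linear": [-0.07,0.03,0.16],"twist": 0,"jaw": 0.32},
  ],
)

```text
clock: 24.55
position: [0.471, 0.0464, 0.2284]
tool_rot: [1.0, 0.023, 0.001, 0.0]
force: [0.6, -0.0, -0.3]
finger_gap: 0.32
```

Emit:
move_arm(
  increments=[
    {"linear": [-0.02,0.01,0.03],"twist": 0,"jaw": 0.32},
    {"linear": [-0.04,0.02,0.05],"twist": 0,"jaw": 0.32},
    {"linear": [-0.04,0.02,0.05],"twist": 0,"jaw": 0.32},
    {"linear": [-0.04,0.02,0.05],"twist": 0,"jaw": 0.32},
    {"linear": [-0.04,0.02,0.05],"twist": 0,"jaw": 0.32},
  ],
)

```text
clock: 25.05
position: [0.4317, 0.0664, 0.2745]
tool_rot: [1.0, 0.023, -0.001, 0.0]
force: [0.6, -0.1, -0.8]
finger_gap: 0.322
```

```bash
python3 - <<'E'
from h import *
s,T,c,p,d=snap('w24');print(s['force']);C=cloud(T,c,d);hsv=cv2.cvtColor(p,cv2.COLOR_RGB2HSV)
ctr=np.array([.5555,.0623]);X=C[...,0]-ctr[0];Y=C[...,1]-ctr[1]
bl=(hsv[...,0]>100)&(hsv[...,0]<125)&(hsv[...,1]>110)&(np.abs(Y)<.055)&(C[...,2]<.07)
for x0,x1 in((-.066,-.052),(.045,.065)):
  m=bl&(X>x0)&(X<x1)&(C[...,2]>.035);print("frame z",m.sum(),np.percentile(C[m][:,2],[10,50,90]).round(4))
red=(hsv[...,1]>150)&((hsv[...,0]<8)|(hsv[...,0]>172))
n,l,st,ce=cv2.connectedComponentsWithStats(red.astype(np.uint8))
for i in range(1,n):
  if st[i,4]>80 and np.median(C[l==i][:,0])<.65:
    q=C[(l==i)&(C[...,2]>.0775)&(C[...,2]<.085)];m=np.median(q,axis=0)
    pv=np.array([.5355,.1375]) if m[1]>.06 else np.array([.5354,-.0127]);v=m[:2]-pv
    print("stub",m.round(4),"turn",np.arctan2(abs(v[1]),-v[0]).round(3))
p2,d2=get_image("top");cv2.imwrite("pics/top24.png",p2[:,:,::-1])
E
```

```text
25.05 [0.4317 0.0664 0.2745] yaw 0.0463 spd 0.015
[ 0.59105488 -0.0942167  -0.8182218 ]
frame z 290 [0.0504 0.0514 0.0523]
frame z 2386 [0.0504 0.0514 0.0525]
stub [0.5354 0.1079 0.0798] turn 1.569
stub [0.5352 0.0182 0.0797] turn 1.564
```

View pics/w24.png

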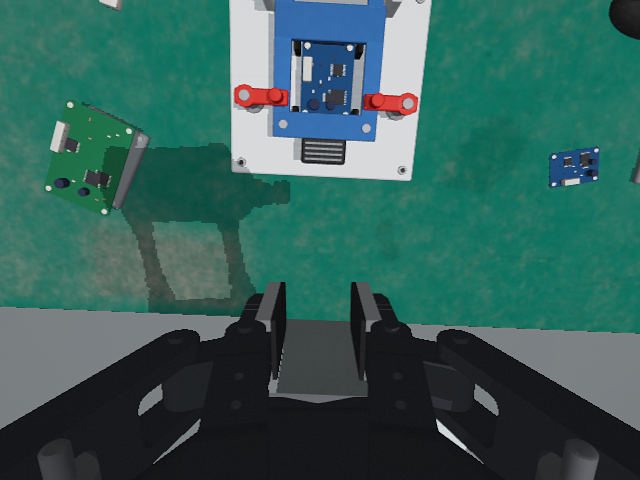

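View pics/top24.png

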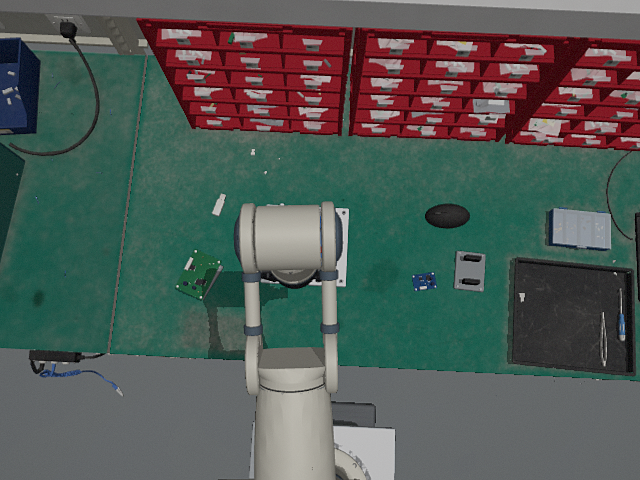

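Both wings lie across the frame, at (262,96) and (390,102) in the wrist view, with turns of 1.569 and 1.564. The frame is flat at 51.4 mm front and back, the board sits inside with its header at left (307,68), and everything else is where it was. I hand the job in.

```bash
python3 -c "
from bench import *
print(sign_off()); print(get_state()['clock'])"
```

```text
the job is handed in; nothing more can be done
None
the job is handed in; nothing more can be done
```

I moved the larger blue board from its stand to the nest, folded the clamping frame down over it, and locked the frame with both red latches. The job was handed in at about 25 s of the 69 s limit.

- **Board:** it came to rest on the rails between the stops (7 N contact before release), with the white header on the left. It was still there under the frame in the last picture.
- **Frame:** it is fully down. Its top measures 51.4 mm over the bench at both the front and back edges, against 52 mm nominal.
- **Latches:** I pinched each stub and turned it until it stopped, about 10 N with no further travel. The last picture measured turns of 1.569 (left) and 1.564 (right) against 1.57 at the stop.
- **Other items:** the green board, mouse, USB part and small blue board look unmoved in the top view. I compared them by eye, not by measurement.

**Disagreements:**
- The wrist camera read about 1.4 mm off in y compared with the gripper, so I placed the board relative to what the camera saw and added that offset for the stubs.
- Depth readings came out about 0.5 mm below the nominal heights.

No check failed.

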